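# Press a glued model wall section in the toggle-clamp jig

### The arm

A 6-joint arm with a two-finger parallel gripper is mounted at the origin on the work surface. World frame = base frame: x ahead of the robot, y to its left, z up, the work surface at z = 0. Lengths are in m, angles in rad, forces in N, time in s.
With the tool pointing down it reaches from about 0.325 to 0.9 m from the base axis. Payload 6.1 kg.
Tool frame: the origin (TCP) lies between the finger pads; the fingertips stand 14 mm ahead of it and the grasp point (between the pads) lies 5 mm behind it; z points along the fingers, y is the direction in which the jaws open and shut (so a half turn about z gives the same grasp; the last joint's range is limited). The gripper opens to 87 mm and grips with 3 to 60 N. Pads are 19 mm wide; open, the fingers measure 117 mm over their backs; the gripper's body (75 mm by 190 mm) begins 51 mm behind the grasp point.
Start: joints at [1.124, 0.22, 1.526, -0, 1.395, -0.126], TCP at [0.197, 0.593, 0.237] pointing down, gripper open.
Joint ranges: [-2.98, 2.98], [-0.91, 2.08], [0.09, 2.57], [-1.24, 4.39], [0.2, 2.65], [-2.68, 2.68]. Speed limits (rad/s): [2.57, 2.57, 3.01, 3.14, 3.14, 3.14].

### API

Orientations are given as a unit quaternion [w, x, y, z].
In Python, from workcell import bot, vision, ticket, nets gives the robot as it stands.
- The arm moves only by the tool play_rows, never from a script. Its argument "motion" is a list that holds one entry, the list of rows, each a list of 5 numbers: the shift along the tool's x, y, z in m, then the turn about the tool's z in rad, then the opening, from 0 (shut) to 1 (fully open). A call has 1 to 20 rows; each row shifts and turns the commanded pose from where the row before left it, along the tool's axes as they then stand; what a row does not reach is not made up. A row lasts 1/10 s, in which the tool goes at most 50 mm and 8.59 degrees, less where a joint would pass 70% of its speed; a pose out of reach is approached as far as the arm can. A call is refused whole if a number of a shift passes 0.05 or a number of a turn 0.15, either way. A call with a gripper value outside its range is refused whole. The fingers move at their own pace and stop on an object; "squeeze" is the grip in N (left out, the last holds). Time passes only in rows, so rows that do not move let the fingers close. It gives the time, the measured TCP pose, the force and the opening at its end, in the units of the state.
- bot.state(): the state, without advancing time (a new reading comes with each control period).
- vision.capture(name): name is "side" or "top"; returns (picture, depth): 384x512x3 uint8, red, green, blue; 384x512 float32, m along the optical axis (not along the pixel's ray), 0 where there is no reading.
- vision.camera_model(name): a dict with "fx", "fy", "cx", "cy" (pixels), "position" and "rotation" of the camera in the world. Camera axes: x right, y down, z forward; pixel columns grow to the right and rows downward; lengths in m; the calibration is good to about 2 mm. A picture is of the moment at which its call begins. camera_model takes no time and is no camera call.
- ticket.close_job(): hands the job in, once; it reports no verdict.
Trained networks look in the newest picture that a camera, given by its name, has taken for a name from the list of things; names that differ only in an ending like _2 or _b are one class to them, and where a whole thing is asked for, a point or a joint stands for the part that bears it (a point fixed in the world has none). Each returns a list of dicts, best first, with "p" (0 to 1); they miss things now and then, are a little off and sometimes report something else, mostly with a low value. They report only what shows in the picture. A call takes as long as a camera call. They do not tell look-alikes from the thing itself.
- nets.outline_of(camera, name): "region" (384x512 bool, what is visible of it) and "position" ([row, column] in pixels, amid what is visible of it).
The state is a dict: "t": time; "joints": joint angles; "joint_velocities": joint speeds; "effort": joint torques, N m; "tcp_pos": TCP position; "tcp_rot": TCP orientation; "force": force on the tool from outside, world axes, zero at the start; "ft_torque": the same for the moment, N m; "width": finger opening in m.
Only numpy, scipy, OpenCV 4.12 (cv2) and the standard library are available. Lean on these libraries where they do the work, as an engineer would, in place of code of your own. Each camera call takes 0.05 s, during which the arm holds its last target.

### The job

Gently push the model wall section on the plywood jig flush against both wooden fences, then swing the toggle clamp's handle over centre so that its foot locks down on the section, and take your hand off the clamp for at least three seconds while it presses the section by itself. Then swing the handle all the way back open, carry the section out by its raised bay and lay it flat, bay up, in the middle of the cork pad (set it down, do not drop it). Leave the paint jars and the offcut beside the jig where they are.

Things in the scene. Friction and masses are not known exactly. Their poses are not given: they have to be found in the camera images.
- jig: Glue-up jig fixed to the bench: plywood bed 160 (x) x 300 (y: -135 to +165) x 18 mm. Origin: in its underside; x and y along the bed's edges, z up; bed top at z = 18 mm. With the section flush against both fences its bay centre is at jig (0, -65, 40) mm and its axes are parallel to the jig's. Place and yaw vary.
- fences: The jig's two wooden fences, 8 mm above the bed. One has its face in the plane x = +32 mm (y from -90 to +10 mm) and stops the section in +x; the other has its face in the plane y = 0 (x from -39 to +31 mm) and stops it in +y. Origin on the bed's top at jig (0, 0, 18) mm, axes as the jig's.
- panel: The loose wall section, about 70 g: white plate 64 (x) x 90 (y) x 6 mm with a solid wooden bay 22 (x) x 30 (y) x 32 mm standing on it, centred 20 mm to -y of the plate's centre. Origin: centre of the plate's underside, z up. Starts on the jig's bed 10 to 20 mm off each fence, up to 5 degrees askew.
- panel_bay (a point): Centre (half-way up) of the section's raised bay, 22 mm above the plate's underside, axes as the section's. Grasp the bay across its 22 mm (x) width. The clamp foot lands on the plate about 45 mm to +y of this point.
- clamp: Steel toggle clamp on the jig's bed, with all it carries (handle, arm, foot). Origin on the bed's top at jig (0, 0, 18) mm, axes as the jig's. Arm and handle swing in the jig's y-z plane; the arm's pivot is at jig (0, 75, 48) mm. Open, the arm stands up 75 degrees, its end about 130 mm above the bed; closed, it lies 30 mm above the bed, pointing to -y.
- clamp_foot: Round rubber foot, 16 mm across, on a sprung spindle (3 N/mm) at the free end of the clamp arm; pressed in about 3 mm when locked on the section, 6 to 7 mm at dead centre. Origin: on the arm's centre line, 95 mm from the arm's pivot, 27.5 mm above the foot's face when closed.
- handle_pivot (a point): Pivot of the clamp handle, at jig (0, 130, 46.5) mm; the pivot axis is the jig's x; axes as the jig's.
- handle_grip (a point): Point on the handle's centre line, 95 mm from the pivot, in its black flat-sided sleeve: 16 mm thick along the jig's x, 22 mm wide in the plane of swing, reaching from 36 to 121 mm from the pivot. Its axes turn with the handle. It can be pinched from above across its 16 mm, where it turns between the pads, and be led round the pivot; the pads slip a little, so lead on past the stop angle.
- handle (a joint): Handle angle, rad. 0: open, leaning back 65 degrees from upright to the jig's +y; grows as it swings up and to -y (positive about the jig's +x), to the stop at 1.30, 10 degrees past upright: locked. From about 0.9 the foot presses (up to about 7 N at the grip); dead centre 1.14, beyond it the clamp draws itself to the stop and holds. Open, it stays where it is left.
- pad_top (a point): Centre of the upper face of the fixed cork pad, 150 x 150 x 4 mm, z up; lies clear of the jig on its -y side.
- paint_jar: Small glass paint jar, 36 mm across, 35 mm tall; origin under its centre; a bystander, to be left alone.
- paint_jar2: Small glass paint jar, 36 mm across, 35 mm tall; origin under its centre; a bystander, to be left alone.
- offcut: Plywood offcut 30 x 70 x 12 mm; origin under its centre; a bystander, to be left alone.
Things that resemble listed ones, but are neither listed nor needed, are in the scene too. What is shaped like the panel but green is not meant.

How it is judged:
By the outcome, as a careful person would: the job done as asked, in the order asked, and still so for the second after the job is handed in, with the robot touching nothing.
It also fails if it takes over 72 s, if anything falls off the work surface, if the arm or the gripper's body presses on something with over 40 N, if the wrist force passes 120 N, or if a joint passes its speed limit or range.

## Working session

There is one attempt and no reset: what is moved stays moved. The work goes in short steps, Python scripts to look and compute and a tool call to move; the robot and the scene stay as the last step left them, time stands still between calls to the robot, and variables do not carry over. Pictures are saved under pics/ and viewed, and the job is handed in when it is done.

Besides the shell and the picture viewer there is one more tool, called after "Request:" as name([rows], argument=value, ...), one row to a line, values as JSON. play_rows: Moves the arm, as the interface text tells. Its arguments: {"type":"object","properties":{"motion":{"type":"array","items":{"type":"array","items":{"type":"array","items":{"type":"number"}}}},"squeeze":{"type":"number"}},"required":["motion"]}

```bash
ls; mkdir -p pics
python3 - <<'E'
from workcell import bot, vision, ticket, nets
import cv2, numpy as np
print(bot.state())
for n in ("side","top"):
    p,d=vision.capture(n); cv2.imwrite(f"pics/{n}0.png",p[:,:,::-1]); np.save(f"{n}_d0.npy",d)
    print(vision.camera_model(n))
E
```

```text
pics
{'t': 0.0, 'joints': array([ 1.12388230e+00,  2.21270853e-01,  1.52763683e+00, -2.62539926e-06,
        1.39468991e+00, -1.26106578e-01]), 'joint_velocities': array([-4.68428449e-04, -3.07634413e-05,  8.93527854e-05, -6.61701900e-04,
       -1.84827430e-03, -8.55535130e-04]), 'effort': array([-3.93735072e-04, -4.94610786e+01, -3.87379897e+01,  6.99736085e-02,
        5.72082493e-02, -1.33734520e-04]), 'tcp_pos': array([0.19682709, 0.59255887, 0.23539591]), 'tcp_rot': array([-2.82064876e-04,  1.59716454e-01,  9.87162423e-01, -9.61969799e-04]), 'force': array([-0.2889188 ,  0.68964719, -0.16769849]), 'ft_torque': array([-0.01506107, -0.02034301, -0.06012327]), 'width': 0.08720358241474255}
{'fx': 412.9585035640505, 'fy': 412.9585035640505, 'cx': 255.86713563214087, 'cy': 188.16445440776874, 'position': array([0.36004942, 0.57471192, 0.72225365]), 'rotation': array([ 0.04727234, -0.10733332,  0.91779662, -0.37933395])}
{'fx': 482.29862930301033, 'fy': 482.29862930301033, 'cx': 253.4667070667789, 'cy': 186.420642694349, 'position': array([ 0.41942156, -0.02223171,  1.28169876]), 'rotation': array([-0.02191846,  0.70845407, -0.70489224,  0.02719077])}
```

View pics/side0.png

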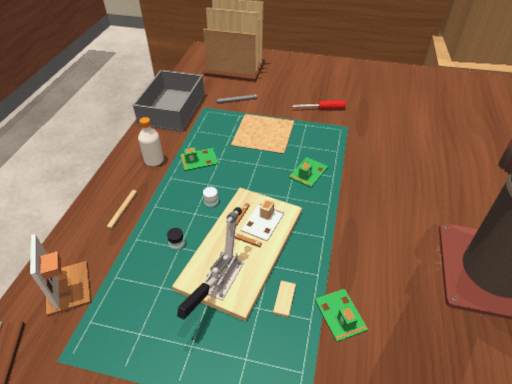

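View pics/top0.png

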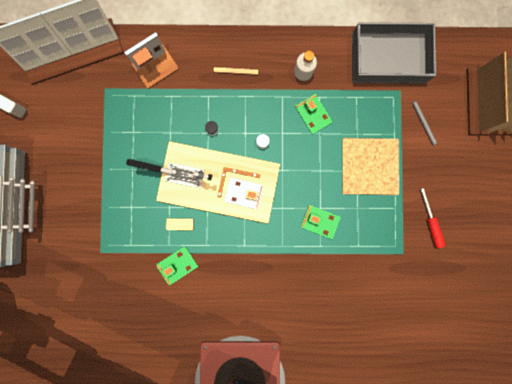

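Jig bed at top-image (220,180), with its +y to the left. The panel is at (242,188), the handle's black end at (130,163), the cork pad at (371,166), the jars at (211,128) and (263,141), and the offcut at (179,225). Next I'll measure these.

```bash
cat > h.py <<'E'
from workcell import bot, vision, ticket, nets
import cv2, numpy as np
from scipy.spatial.transform import Rotation as R
def cam(n):
    m=vision.camera_model(n); q=m['rotation']; return m, R.from_quat([q[1],q[2],q[3],q[0]]).as_matrix(), np.array(m['position'])
def cloud(n,d):
    m,r,t=cam(n); v,u=np.mgrid[:d.shape[0],:d.shape[1]]
    P=np.stack([(u-m['cx'])/m['fx']*d,(v-m['cy'])/m['fy']*d,d],-1)@r.T+t
    P[d<=0]=np.nan
    return P
def proj(n,X):
    m,r,t=cam(n); c=(np.atleast_2d(X)-t)@r
    return np.c_[c[:,0]/c[:,2]*m['fx']+m['cx'],c[:,1]/c[:,2]*m['fy']+m['cy']]
def atz(n,uv,z):
    m,r,t=cam(n); uv=np.atleast_2d(uv).astype(float)
    k=np.c_[(uv[:,0]-m['cx'])/m['fx'],(uv[:,1]-m['cy'])/m['fy'],np.ones(len(uv))]@r.T
    return t+k*((z-t[2])/k[:,2])[:,None]
E
python3 - <<'E'
from h import *
S={}
for n in("top","side"):
    p,d=vision.capture(n); P=cloud(n,d)
    np.savez(f"{n}1.npz",p=p,d=d)
    for k in("jig","panel","panel_bay","pad_top","paint_jar","offcut","clamp_foot","handle_grip","fences","clamp"):
        for o in nets.outline_of(n,k)[:4]:
            r=o['region']; q=P[r]; q=q[~np.isnan(q[:,0])]
            print(n,k,round(o['p'],2),np.round(o['position']),r.sum(),np.round(np.median(q,0),3),'z',np.round(np.percentile(q[:,2],[2,98]),3))
            if n=="top" and k in("jig","pad_top","panel"):
                np.save(f"reg_{k}_{int(o['position'][1])}.npy",r)
m=None
big=cv2.resize(cv2.imread("pics/top0.png")[90:250,100:300],None,fx=4,fy=4,interpolation=cv2.INTER_CUBIC)
cv2.imwrite("pics/top0z.png",big[:600,:800])
big=cv2.resize(cv2.imread("pics/side0.png")[180:330,160:320],None,fx=4,fy=4,interpolation=cv2.INTER_CUBIC)
cv2.imwrite("pics/side0z.png",big)
E
```

```text
top jig 0.56 [174. 207.] 6063 [0.528 0.084 0.019] z [0.013 0.106]
top panel 0.81 [116. 315.] 779 [ 0.704 -0.189  0.007] z [0.    0.041]
top panel 0.68 [190. 244.] 788 [ 0.488 -0.007  0.025] z [0.019 0.058]
top panel 0.67 [222. 321.] 779 [ 0.415 -0.207  0.006] z [-0.    0.04]
top panel 0.64 [266. 177.] 848 [0.301 0.168 0.006] z [-0.    0.04]
top panel_bay 0.91 [266. 176.] 792 [0.301 0.168 0.006] z [0.    0.041]
top panel_bay 0.82 [114. 316.] 823 [ 0.705 -0.19   0.007] z [-0.001  0.041]
top panel_bay 0.78 [219. 317.] 869 [ 0.415 -0.208  0.006] z [-0.001  0.04 ]
top panel_bay 0.76 [192. 245.] 851 [ 0.488 -0.007  0.024] z [0.019 0.058]
top pad_top 0.84 [168. 372.] 3038 [ 0.564 -0.344  0.004] z [-0.002  0.009]
top paint_jar 0.67 [140. 261.] 155 [ 0.624 -0.053  0.034] z [0.003 0.04 ]
top paint_jar 0.64 [126. 211.] 169 [0.659 0.08  0.034] z [0.002 0.04 ]
top offcut 0.83 [227. 179.] 281 [0.408 0.165 0.012] z [0.007 0.016]
top offcut 0.4 [191. 245.] 833 [ 0.488 -0.007  0.025] z [0.019 0.058]
top clamp_foot 0.59 [180. 209.] 27 [0.521 0.075 0.141] z [0.136 0.144]
top handle_grip 0.86 [170. 154.
[... 698 characters left out ...]
57. 195.] 626 [ 0.706 -0.181  0.007] z [0.003 0.04 ]
side panel_bay 0.58 [171. 305.] 648 [ 0.414 -0.192  0.007] z [0.002 0.04 ]
side pad_top 0.96 [134. 263.] 1708 [ 0.563 -0.338  0.004] z [0.001 0.007]
side paint_jar 0.88 [241. 174.] 308 [0.658 0.088 0.032] z [0.002 0.037]
side paint_jar 0.57 [197. 210.] 234 [ 0.623 -0.046  0.031] z [0.004 0.037]
side offcut 0.56 [299. 282.] 525 [0.407 0.166 0.012] z [0.006 0.014]
side clamp_foot 0.41 [213. 236.] 36 [0.52  0.076 0.14 ] z [0.018 0.144]
side handle_grip 0.72 [295. 199.] 693 [0.548 0.234 0.082] z [0.055 0.107]
side fences 0.6 [238. 244.] 153 [0.527 0.051 0.026] z [0.022 0.029]
side clamp 0.81 [275. 218.] 1868 [0.532 0.165 0.063] z [0.02  0.146]
```

View pics/top0z.png

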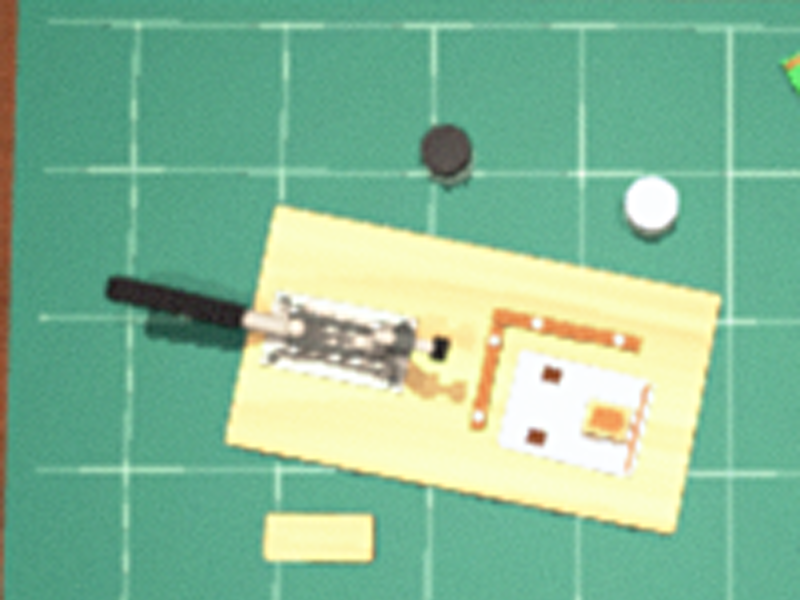

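View pics/side0z.png

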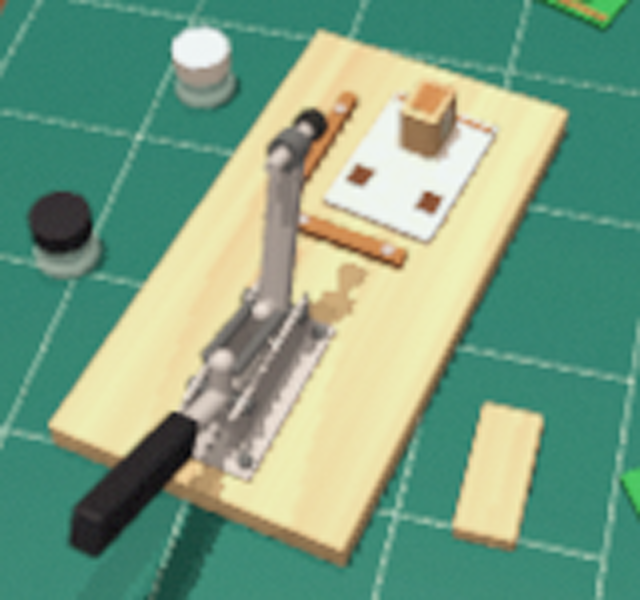

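```bash
cat > fit.py <<'E'
from h import *
from scipy.optimize import least_squares
def rectpts(mask,n,z,close=9):
    m=mask.astype(np.uint8)
    m=cv2.morphologyEx(m,cv2.MORPH_OPEN,np.ones((3,3)))
    c,_=cv2.findContours(m,cv2.RETR_EXTERNAL,cv2.CHAIN_APPROX_NONE)
    c=max(c,key=cv2.contourArea); h=cv2.convexHull(c)[:,0]
    return m,h
def fitrect(h,n,z,w,l,x0,grow=0.5):
    # h: hull pixels; resample hull edges, project to plane z and fit a w(x) x l(y) rectangle (center,yaw)
    hh=h.astype(float); c=hh.mean(0); pts=[]
    for a,b in zip(hh,np.roll(hh,-1,0)):
        k=int(np.hypot(*(b-a)))+1
        pts+= [a+(b-a)*i/k for i in range(k)]
    pts=np.array(pts)
    W=atz(n,pts,z)[:,:2]
    def sd(p):
        cc,s=np.cos(p[2]),np.sin(p[2]); d=W-p[:2]
        u=d@[cc,s]; v=d@[-s,cc]
        qx=abs(u)-w/2-p[3]; qy=abs(v)-l/2-p[3]
        return np.where((qx>0)&(qy>0),np.hypot(qx,qy),np.maximum(qx,qy))
    r=least_squares(sd,list(x0)+[0.],loss='soft_l1',f_scale=0.001)
    return r.x, np.sqrt(np.mean(r.fun**2))
E
python3 - <<'E'
from fit import *
for n in("top","side"):
    f=np.load(f"{n}1.npz"); p=f['p'];d=f['d'];P=cloud(n,d)
    hsv=cv2.cvtColor(p,cv2.COLOR_RGB2HSV)
    near=(np.hypot(P[...,0]-.52,P[...,1]-.08)<.22)
    bed=near&(P[...,2]>.010)&(P[...,2]<.14)&(hsv[...,0]<35)&(hsv[...,2]>120)
    m,h=rectpts(bed,n,.018)
    print(n,'jigbed',*fitrect(h,n,.018,.160,.300,(.52,.08,-.2)))
    wh=near&(P[...,2]>.0)&(hsv[...,1]<45)&(hsv[...,2]>170)&(np.hypot(P[...,0]-.488,P[...,1]+.007)<.065)
    m2,h2=rectpts(wh,n,.024)
    print(n,'panel',*fitrect(h2,n,.024,.064,.090,(.488,-.007,-.2)))
    cork=(np.hypot(P[...,0]-.564,P[...,1]+.344)<.13)&(hsv[...,0]<30)&(hsv[...,1]>50)&(hsv[...,2]>150)
    m3,h3=rectpts(cork,n,.004)
    print(n,'pad',*fitrect(h3,n,.004,.150,.150,(.564,-.344,0)))
    v=p.copy(); 
    for q in(h,h2,h3): cv2.polylines(v,[q.reshape(-1,1,2)],True,(255,0,255),1)
    cv2.imwrite(f"pics/{n}_fit.png",v[:,:,::-1])
E
```

```text
top jigbed [ 5.19059026e-01  6.25081812e-02 -1.94604553e-01 -1.22053736e-04] 0.0008653226502929064
top panel [ 4.90441350e-01 -1.15799419e-03 -2.07257303e-01 -6.71616527e-05] 0.00216978529274804
top pad [ 5.64952999e-01 -3.42403675e-01 -1.09913092e-02 -2.78762599e-04] 0.0005000611939290213
side jigbed [ 0.51747579  0.06325065 -0.19484904  0.00087464] 0.0006872445436456513
side panel [ 0.48846246 -0.00501261 -0.22909011 -0.00109152] 0.0018794320742911868
side pad [ 0.56305629 -0.34581592 -0.00657806  0.00086915] 0.0011704424771231243
```

View pics/top_fit.png

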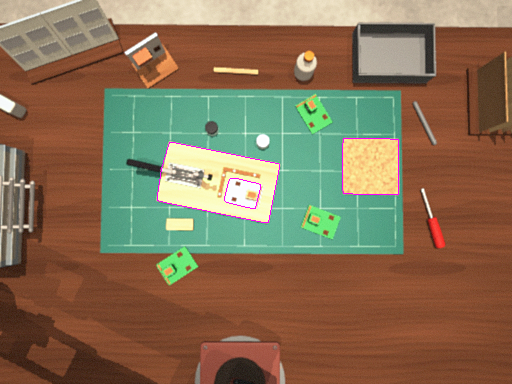

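View pics/side_fit.png

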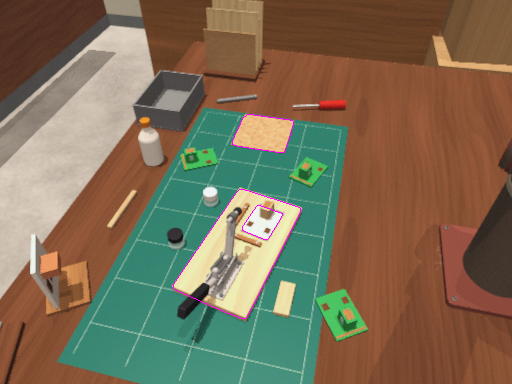

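Run:
```python
from fit import *
yaw=-.1947; O=np.array([.5183,.0629])-.015*np.array([-np.sin(yaw),np.cos(yaw)])
ex=np.array([np.cos(yaw),np.sin(yaw)]);ey=np.array([-ex[1],ex[0]])
print('O',O)
for n,zc in(("top",[(520,350),(650,380),(632,472),(500,447)]),("side",[(394,95),(498,130),(428,242),(322,204)])):
    o=(100,90) if n=="top" else (160,180)
    px=(np.array(zc)+.5)/4-.5+o
    W=atz(n,px,.024)[:,:2]-O
    J=np.c_[W@ex,W@ey]*1000
    print(n,np.round(J,1).tolist(),'c',J.mean(0).round(1))
    f=np.load(f"{n}1.npz"); P=cloud(n,f['d']).reshape(-1,3)
    q=P[(abs(P[:,2]-.056)<.006)&(np.hypot(P[:,0]-.486,P[:,1]+.02)<.06)]
    D=q[:,:2]-O; J=np.c_[D@ex,D@ey]*1000
    print(' baytop',len(q),J.mean(0).round(1),J.min(0).round(1),J.max(0).round(1),np.median(q[:,2]))
    s=P[(abs(P[:,2]-.018)<.01)&(np.hypot(P[:,0]-.51,P[:,1]-.06)<.03)]; print(' z near',np.median(s[:,2]))
```

```text
O [0.51539792 0.04818341]
top [[18.6, -13.7], [16.2, -101.0], [-45.0, -101.3], [-46.1, -13.8]] c [-14.1 -57.5]
 baytop 102 [-16.3 -78. ] [-27.1 -93.1] [ -4.8 -63.1] 0.05595833437135367
 z near 0.018744778464858003
side [[14.1, -102.7], [-50.5, -102.3], [-46.2, -13.3], [16.4, -13.3]] c [-16.5 -57.9]
 baytop 125 [-17.4 -76.9] [-28.1 -95.5] [ -5.1 -63.5] 0.05635277956168128
 z near 0.01898110304257211
```

```bash
cat >> h.py <<'E'
yaw=-.1947; O=np.array([.5154,.0482]); ex=np.array([np.cos(yaw),np.sin(yaw)]);ey=np.array([-ex[1],ex[0]])
def jig(p): d=np.asarray(p)[...,:2]-O; return np.stack([d@ex*1000,d@ey*1000,np.asarray(p)[...,2]*1000],-1)
def st():
    s=bot.state(); q=s['tcp_rot']; M=R.from_quat([q[1],q[2],q[3],q[0]]).as_matrix()
    print('t',round(s['t'],2),'tcp',s['tcp_pos'].round(4),'jig mm',jig(s['tcp_pos']).round(1),'tool-y ang-jig yaw',round(np.arctan2(M[1,1],M[0,1])-yaw,4),'tilt',M[:2,2].round(4),'F',s['force'].round(2),'w',round(s['width'],4))
E
python3 - <<'E'
from h import *
st()
f=np.load("top1.npz");P=cloud("top",f['d'])
for r,c in((160,5),(210,10),(210,30),(250,10),(105,10)): print(r,c,P[r,c].round(3))
E
```

```text
t 1.2 tcp [0.1971 0.5931 0.2365] jig mm [-417.7  473.   236.5] tool-y ang-jig yaw 1.4447 tilt [ 0. -0.] F [-0.07 -0.03  0.55] w 0.0868
160 5 [0.562 0.573 0.113]
210 10 [0.44  0.535 0.156]
210 30 [0.442 0.538 0.048]
250 10 [0.342 0.572 0.073]
105 10 [0.707 0.587 0.072]
```

Request:
play_rows([
  [[0,0,0,0.1445,1],[0,0,0,0.1445,1],[0,0,0,0.1445,1],[0,0,0,0.1445,1],[0,0,0,0.1445,1],[0,0,0,0.1445,1],[0,0,0,0.1445,1],[0,0,0,0.1445,1],[0,0,0,0.1445,1],[0,0,0,0.1445,1],[-0.02,0.015,0,0,1],[-0.035,0.025,0,0,1],[-0.035,0.025,0,0,1],[-0.035,0.025,0,0,1],[-0.035,0.025,0,0,1],[-0.035,0.025,0,0,1],[-0.035,0.025,0,0,1],[-0.035,0.025,0,0,1],[-0.035,0.025,0,0,1],[-0.035,0.025,0,0,1]],
])

```text
t: 3.2
tcp_pos: [0.3681, 0.2164, 0.2369]
tcp_rot: [0.0, 0.772, 0.635, 0.001]
force: [0.2, 0.2, -1.0]
width: 0.0868
```

```bash
python3 -c "
from h import *
st(); print(bot.state()['joints'].round(3))"
```

```text
t 3.2 tcp [0.3681 0.2164 0.2369] jig mm [-177.1  136.5  236.9] tool-y ang-jig yaw -0.0 tilt [0.0011 0.0004] F [ 0.17  0.15 -1.01] w 0.0868
[ 0.346 -0.277  2.012  0.     1.405  0.541]
```

Request:
play_rows([
  [[-0.035,0.026,0,0,1],[-0.036,0.027,0,0,0.7],[-0.036,0.027,0,0,0.7],[-0.036,0.027,0,0,0.7],[-0.036,0.027,0,0,0.7],[-0.036,0.0265,0,0,0.7],[0,0,0.03,0,0.7],[0,0,0.04,0,0.7],[0,0,0.04,0,0.7],[0,0,0.03,0,0.7],[0,0,0.01,0,0.7],[0,0,0,0,0.7],[0,0,0,0,0.7]],
])

```text
t: 4.5
tcp_pos: [0.4846, -0.0243, 0.0881]
tcp_rot: [0.001, 0.773, 0.635, 0.001]
force: [-0.3, 0.0, -0.2]
width: 0.0609
```

```bash
cat > look.py <<'E'
from h import *
import sys
tag=sys.argv[1]; st()
B={"top":(100,90,200,150),"side":(160,180,200,150)}
for n in sys.argv[2:]:
    p,d=vision.capture(n); np.savez(f"{n}_{tag}.npz",p=p,d=d)
    x,y,w,h=B[n]; c=cv2.resize(p[y:y+h,x:x+w],None,fx=4,fy=4,interpolation=cv2.INTER_CUBIC)
    cv2.imwrite(f"pics/{n}_{tag}.png",c[:,:,::-1])
E
python3 look.py a side
```

```text
t 4.5 tcp [ 0.4846 -0.0243  0.0881] jig mm [-16.2 -77.1  88.1] tool-y ang-jig yaw -0.0003 tilt [ 0.0022 -0.0005] F [-0.28  0.05 -0.17] w 0.0609
```

View pics/side_a.png

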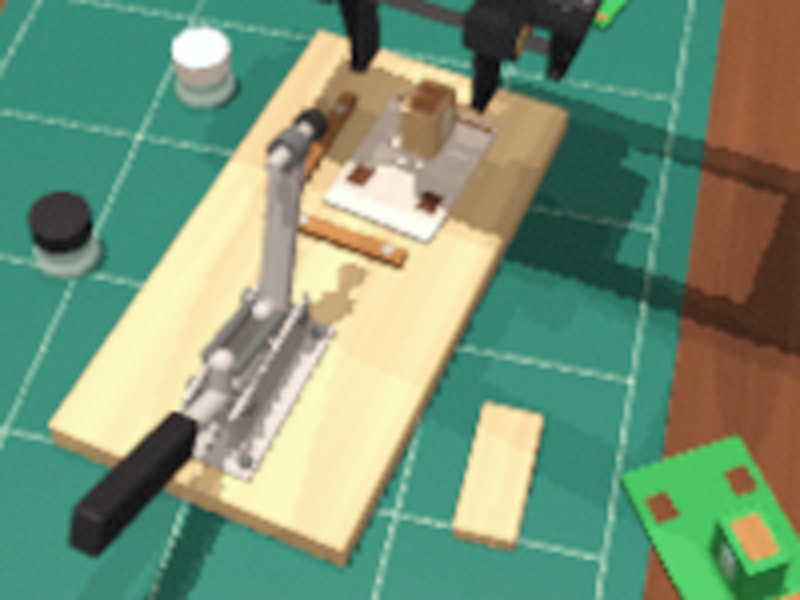

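The fingers, at (360,60) and (485,95) in the zoom, straddle the bay at (430,115) along jig x. I'll lower the tool and close it softly.

Request:
play_rows([
  [[0,0,0.02,0,0.7],[0,0,0.018,0,0.7],[0,0,0.006,0,0.7],[0,0,0,0,0.5],[0,0,0,0,0.4],[0,0,0,0,0.3],[0,0,0,0,0.2],[0,0,0,0,0.1],[0,0,0,0,0.1],[0,0,0,0,0.1]],
], squeeze=5)

```text
t: 5.55
tcp_pos: [0.4836, -0.0241, 0.0429]
tcp_rot: [0.0, 0.773, 0.635, 0.0]
force: [0.2, 0.1, 2.3]
width: 0.0226
```

```bash
python3 look.py b side
```

```text
t 5.55 tcp [ 0.4836 -0.0241  0.0429] jig mm [-17.2 -77.1  42.9] tool-y ang-jig yaw -0.0004 tilt [ 0.0004 -0.0001] F [0.17 0.13 2.27] w 0.0226
```

View pics/side_b.png

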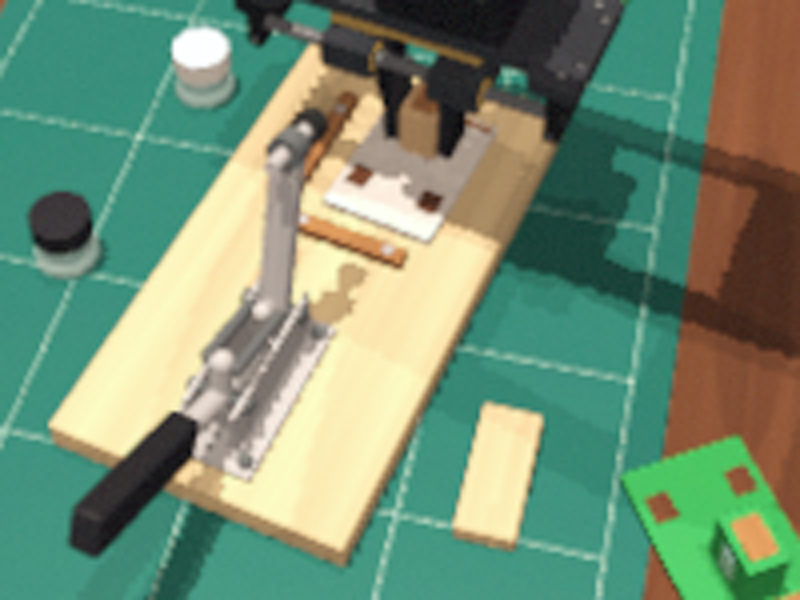

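Request:
play_rows([
  [[0,0.002,0,0,0.1],[0,0.003,0,0,0.1],[0,0.003,0,0,0.1],[0,0.003,0,0,0.1],[0,0.002,0,0,0.1],[0,0.001,0,0,0.1],[0.002,0,0,0,0.1],[0.003,0,0,0,0.1],[0.002,0,0,0,0.1],[0.001,0,0,0,0.1],[0,0,0,0,0.1],[0,0,0,0,0.1]],
])

```text
t: 6.8
tcp_pos: [0.4988, -0.0187, 0.0425]
tcp_rot: [-0.0, 0.773, 0.635, 0.0]
force: [-0.0, 0.2, 1.3]
width: 0.0222
```

```bash
python3 -c "
from h import *
st(); F=bot.state()['force']; print('Fx jig',F[:2]@ex,'Fy jig',F[:2]@ey)"
```

```text
t 6.8 tcp [ 0.4988 -0.0187  0.0425] jig mm [ -3.3 -68.8  42.5] tool-y ang-jig yaw -0.0003 tilt [0.0003 0.0003] F [-0.04  0.22  1.26] w 0.0222
Fx jig -0.07697962391864728 Fy jig 0.2092174928651262
```

Request:
play_rows([
  [[0,0.001,0,0,0.1],[0,0.001,0,0,0.1],[0,0.0005,0,0,0.1],[0,0,0,0,0.1],[0,0,0,0,0.1]],
])

```text
t: 7.3
tcp_pos: [0.5012, -0.0195, 0.0425]
tcp_rot: [0.0, 0.773, 0.635, 0.0]
force: [0.4, 0.0, 0.3]
width: 0.0219
```

```bash
cat >> h.py <<'E'
def f():
    st(); F=bot.state()['force']; print('Fx jig',(F[:2]@ex).round(2),'Fy jig',(F[:2]@ey).round(2))
E
python3 -c "
from h import *
f()"
```

```text
t 7.3 tcp [ 0.5012 -0.0195  0.0425] jig mm [ -0.8 -69.2  42.5] tool-y ang-jig yaw -0.0004 tilt [ 0.0001 -0.0001] F [0.38 0.02 0.34] w 0.0219
Fx jig 0.37 Fy jig 0.09
```

Request:
play_rows([
  [[0,0.0005,0,0,0.1],[0,0.0005,0,0,0.1],[0,0,0,0,0.1],[0,0,0,0,0.1]],
])

```text
t: 7.7
tcp_pos: [0.5013, -0.0195, 0.0425]
tcp_rot: [-0.001, 0.773, 0.635, -0.001]
force: [-5.2, -0.2, 4.6]
width: 0.0223
```

```bash
python3 -c "
from h import *
f()"
```

```text
t 7.7 tcp [ 0.5013 -0.0195  0.0425] jig mm [ -0.7 -69.2  42.5] tool-y ang-jig yaw -0.0002 tilt [-0.0019  0.0002] F [-5.18 -0.18  4.65] w 0.0223
Fx jig -5.05 Fy jig -1.18
```

Request:
play_rows([
  [[0.001,0,0,0,0.1],[0.001,0,0,0,0.1],[0.0005,0,0,0,0.1],[0.0005,0,0,0,0.1],[0,0,0,0,0.1],[0,0,0,0,0.1]],
])

```text
t: 8.3
tcp_pos: [0.5016, -0.0179, 0.0424]
tcp_rot: [-0.0, 0.772, 0.635, -0.002]
force: [-6.9, -5.8, 4.5]
width: 0.0221
```

```bash
python3 -c "
from h import *
f()"
```

```text
t 8.3 tcp [ 0.5016 -0.0179  0.0424] jig mm [ -0.7 -67.5  42.4] tool-y ang-jig yaw 0.0002 tilt [-0.0026 -0.002 ] F [-6.88 -5.8   4.48] w 0.0221
Fx jig -5.62 Fy jig -7.02
```

```bash
python3 look.py c side
```

```text
t 8.3 tcp [ 0.5016 -0.0179  0.0424] jig mm [ -0.7 -67.5  42.4] tool-y ang-jig yaw 0.0002 tilt [-0.0026 -0.002 ] F [-6.88 -5.8   4.48] w 0.0221
```

View pics/side_c.png

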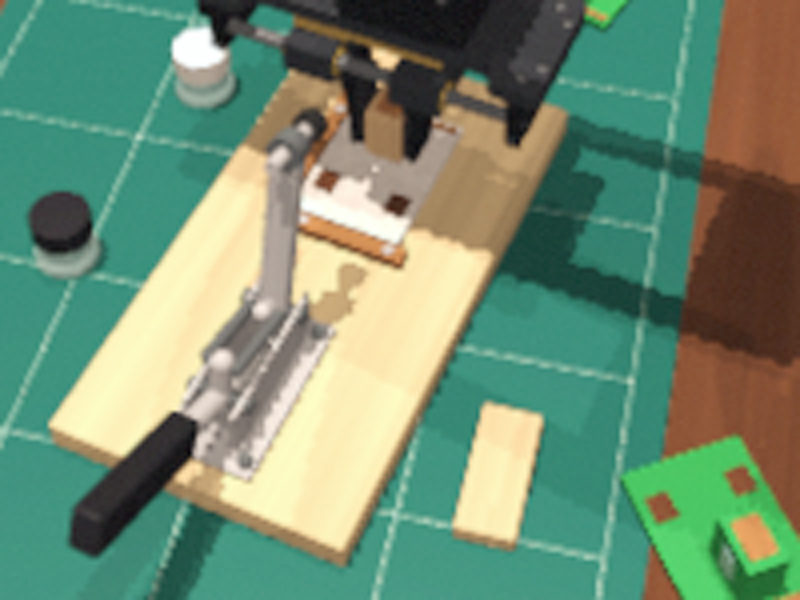

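Request:
play_rows([
  [[0.0005,0,0,0,0.1],[0.0005,0,0,0,0.1],[0,0,0,0,0.1],[0,0,0,0,0.1]],
])

```text
t: 8.75
tcp_pos: [0.5018, -0.0169, 0.0424]
tcp_rot: [-0.0, 0.772, 0.635, -0.002]
force: [-6.6, -5.9, 4.0]
width: 0.0221
```

```bash
python3 -c "
from h import *
f()"
```

```text
t 8.75 tcp [ 0.5018 -0.0169  0.0424] jig mm [ -0.7 -66.5  42.4] tool-y ang-jig yaw 0.0003 tilt [-0.0026 -0.0021] F [-6.57 -5.91  4.02] w 0.0221
Fx jig -5.31 Fy jig -7.07
```

Request:
play_rows([
  [[0,0,0,0,0.3],[0,0,0,0,0.4],[0,0,0,0,0.45],[0,0,0,0,0.45],[0,0,-0.005,0,0.45],[0,0,-0.015,0,0.45],[0,0,-0.03,0,0.45],[0,0,-0.04,0,0.45],[0,0,-0.04,0,0.6],[0,0,-0.04,0,0.6],[0,0,-0.02,0,0.6],[0,0,0,0,0.6]],
])

```text
t: 9.95
tcp_pos: [0.5053, -0.016, 0.2372]
tcp_rot: [0.003, 0.773, 0.635, 0.003]
force: [0.6, 0.1, 0.6]
width: 0.0513
```

```bash
python3 look.py d side top
```

```text
t 9.95 tcp [ 0.5053 -0.016   0.2372] jig mm [  2.5 -64.9 237.2] tool-y ang-jig yaw -0.0001 tilt [ 0.008  -0.0015] F [0.6  0.08 0.58] w 0.0513
```

View pics/side_d.png

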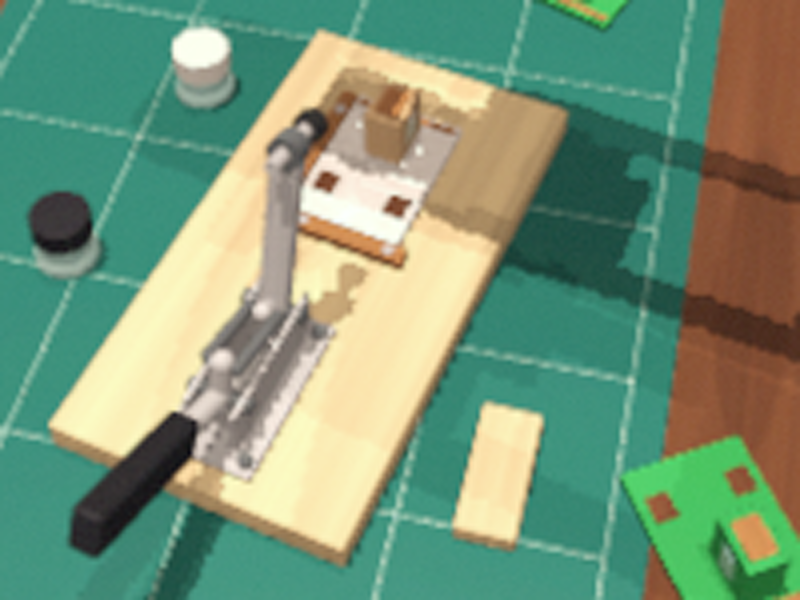

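View pics/top_d.png

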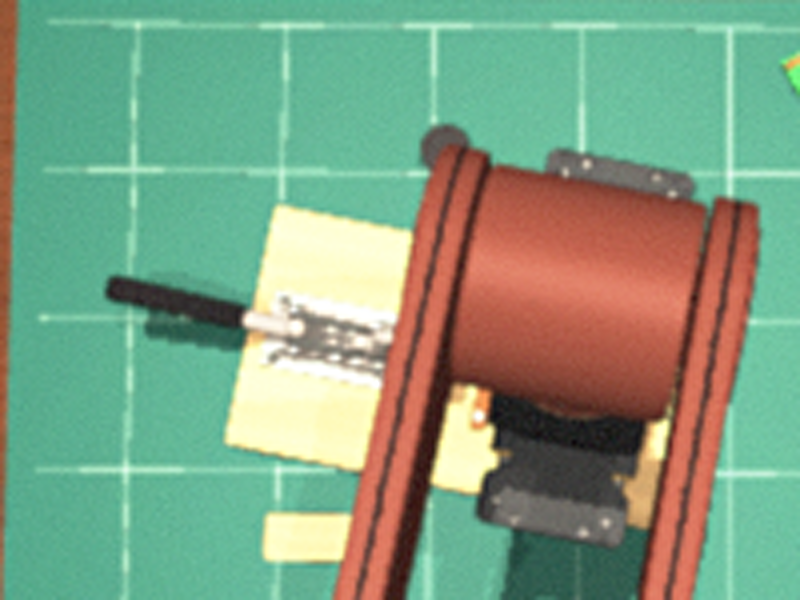

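Run:
```python
from h import *
for n in("side","top"):
    z=np.load(f"{n}1.npz");P=cloud(n,z['d']);J=jig(P).reshape(-1,3);v=z['p'].max(-1).reshape(-1)
    m=(abs(J[:,0])<40)&(J[:,1]>150)&(J[:,1]<260)&(J[:,2]>45)&(v<70)
    q=J[m]
    for a,b in((170,190),(190,210),(210,230),(230,245)):
        k=q[(q[:,1]>a)&(q[:,1]<b)]; 
        if len(k): print(n,a,b,len(k),k.mean(0).round(1),k.min(0).round(1),k.max(0).round(1))
```

```text
side 170 190 95 [ -3.4 180.7  80.2] [ -7.9 170.5  64. ] [  4.9 189.9  88.7]
side 190 210 111 [ -3.3 200.4  88.7] [ -8.1 190.8  66.9] [  6.9 209.9  98.5]
side 210 230 123 [ -3.4 220.2  98. ] [ -8.2 210.   77.4] [  6.2 230.  108.3]
side 230 245 88 [ -2.  235.   99.6] [ -8.3 230.1  87.8] [  5.8 240.7 108.7]
top 170 190 55 [ -0.2 180.   82.3] [ -7.2 170.4  68.8] [  7.2 190.   91.9]
top 190 210 50 [ -0.3 200.4  92.2] [ -7.3 190.9  84. ] [  7.  209.6  98. ]
top 210 230 49 [2.000e-01 2.195e+02 1.014e+02] [ -6.3 210.   94.4] [  7.2 229.9 109. ]
top 230 245 13 [  1.1 233.1 104.8] [ -5.6 230.1 100.7] [  6.7 237.5 108.1]
```

Request:
play_rows([
  [[0.02,-0.001,0,0,0.6],[0.04,-0.001,0,0,0.6],[0.045,-0.001,0,0,0.6],[0.045,0,0,0,0.6],[0.045,0,0,0,0.6],[0.045,0,0,0,0.6],[0.03,0,0,0,0.6],[0.011,0,0,0,0.6],[0,0,0.03,0,0.6],[0,0,0.04,0,0.6],[0,0,0.02,0,0.6],[0,0,0,0,0.6],[0,0,0,0,0.6]],
])

```text
t: 11.35
tcp_pos: [0.5539, 0.2597, 0.1417]
tcp_rot: [-0.0, 0.773, 0.635, -0.001]
force: [0.6, 0.0, -0.2]
width: 0.0523
```

```bash
python3 look.py e side
```

```text
t 11.35 tcp [0.5539 0.2597 0.1417] jig mm [ -3.1 215.  141.7] tool-y ang-jig yaw -0.0009 tilt [-0.002  -0.0009] F [ 0.61  0.02 -0.17] w 0.0523
```

View pics/side_e.png

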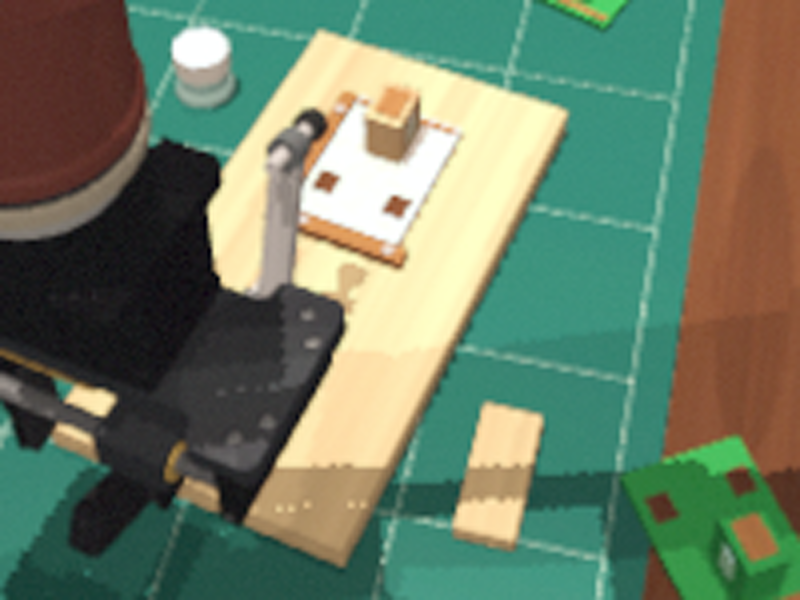

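Request:
play_rows([
  [[0.001,0.0025,0.02,0,0.6],[0,0,0.025,0,0.6],[0,0,0.012,0,0.6],[0,0,0.003,0,0.6],[0,0,0,0,0.4],[0,0,0,0,0.2],[0,0,0,0,0.05],[0,0,0,0,0.05],[0,0,0,0,0.05],[0,0,0,0,0.05]],
], squeeze=30)

```text
t: 12.4
tcp_pos: [0.5567, 0.2613, 0.0829]
tcp_rot: [-0.0, 0.773, 0.635, -0.0]
force: [-1.7, 0.2, 0.8]
width: 0.0158
```

Run:
```python
from h import *
f()
s=bot.state(); j=jig(s['tcp_pos'])
y=j[1]-130; z=j[2]+5-46.5; r=np.hypot(y,z); a0=np.arctan2(y,z); print('r',r,'lean',np.degrees(a0))
# path keep radius 95, from lean a0 to lean 65deg-1.45
N=26
le=np.linspace(a0,np.radians(65)-1.5,N+1)
rr=np.linspace(r,95,N+1)
Y=rr*np.sin(le);Z=rr*np.cos(le)
for a,b in zip(np.diff(Y),-np.diff(Z)): print([round(a/1000,4),0,round(b/1000,4),0,.05],end=',')
```

```text
t 12.4 tcp [0.5567 0.2613 0.0829] jig mm [ -0.7 217.1  82.9] tool-y ang-jig yaw -0.0002 tilt [-0.0008  0.0002] F [-1.72  0.23  0.79] w 0.0158
Fx jig -1.73 Fy jig -0.11
r 96.40643082617538 lean 64.55036901404064
[np.float64(-0.0026), 0, np.float64(-0.0049), 0, 0.05],[np.float64(-0.0028), 0, np.float64(-0.0047), 0, 0.05],[np.float64(-0.0031), 0, np.float64(-0.0046), 0, 0.05],[np.float64(-0.0034), 0, np.float64(-0.0044), 0, 0.05],[np.float64(-0.0036), 0, np.float64(-0.0042), 0, 0.05],[np.float64(-0.0038), 0, np.float64(-0.004), 0, 0.05],[np.float64(-0.0041), 0, np.float64(-0.0037), 0, 0.05],[np.float64(-0.0043), 0, np.float64(-0.0035), 0, 0.05],[np.float64(-0.0045), 0, np.float64(-0.0032), 0, 0.05],[np.float64(-0.0046), 0, np.float64(-0.003), 0, 0.05],[np.float64(-0.0048), 0, np.float64(-0.0027), 0, 0.05],[np.float64(-0.0049), 0, np.float64(-0.0024), 0, 0.05],[np.float64(-0.0051), 0, np.float64(-0.0021), 0, 0.05],[np.float64(-0.0052), 0, np.float64(-0.0018), 0, 0.05],[np.float64(-0.0053), 0, np.float64(-0.0015), 0, 0.05],[np.float64(-0.0053), 0, np.float64(-0.0012), 0, 0.05],[np.float64(-0.0054), 0, np.float64(-0.0009), 0, 0.05],[np.float64(-0.0054), 0, np.float64(-0.0006), 0, 0.05],[np.float64(-0.0055), 0, np.float64(-0.0003), 0, 0.05],[np.float64(-0.0055), 0, np.float64(0.0), 0, 0.05],[np.float64(-0.0055), 0, np.float64(0.0003), 0, 0.05],[np.float64(-0.0054), 0, np.float64(0.0006), 0, 0.05],[np.float64(-0.0054), 0, np.float64(0.0009), 0, 0.05],[np.float64(-0.0053), 0, np.float64(0.0013), 0, 0.05],[np.float64(-0.0052), 0, np.float64(0.0016), 0, 0.05],[np.float64(-0.0051), 0, np.float64(0.0019), 0, 0.05],
```

Gripped: width is 15.8 mm. Now I'll lead it round, stopping at about 1.0 rad to check.

Request:
play_rows([
  [[-0.0026,0,-0.0049,0,0.05],[-0.0028,0,-0.0047,0,0.05],[-0.0031,0,-0.0046,0,0.05],[-0.0034,0,-0.0044,0,0.05],[-0.0036,0,-0.0042,0,0.05],[-0.0038,0,-0.004,0,0.05],[-0.0041,0,-0.0037,0,0.05],[-0.0043,0,-0.0035,0,0.05],[-0.0045,0,-0.0032,0,0.05],[-0.0046,0,-0.003,0,0.05],[-0.0048,0,-0.0027,0,0.05],[-0.0049,0,-0.0024,0,0.05],[-0.0051,0,-0.0021,0,0.05],[-0.0052,0,-0.0018,0,0.05],[0,0,0,0,0.05]],
])

```text
t: 13.9
tcp_pos: [0.5458, 0.2057, 0.1327]
tcp_rot: [-0.001, 0.773, 0.635, 0.001]
force: [-2.7, 4.9, 1.2]
width: 0.0159
```

```bash
python3 -c "
from h import *
f()"; python3 look.py g side
```

```text
t 13.9 tcp [0.5458 0.2057 0.1327] jig mm [ -0.7 160.4 132.7] tool-y ang-jig yaw -0.0008 tilt [-0.      0.0017] F [-2.75  4.87  1.19] w 0.0159
Fx jig -3.64 Fy jig 4.24
t 13.9 tcp [0.5458 0.2057 0.1327] jig mm [ -0.7 160.4 132.7] tool-y ang-jig yaw -0.0008 tilt [-0.      0.0017] F [-2.75  4.87  1.19] w 0.0159
```

View pics/side_g.png

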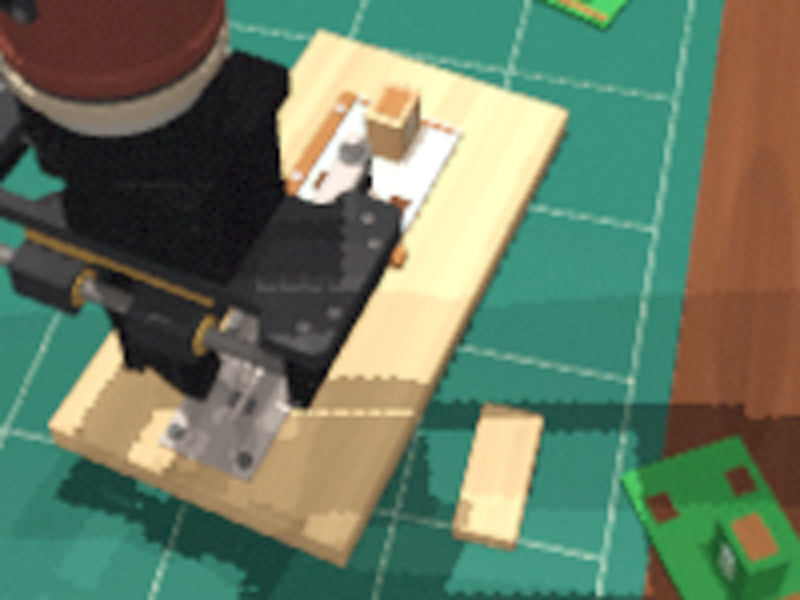

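The arm's end is coming down beside the bay at (350,150), and the section hasn't moved. I'll continue over centre.

Request:
play_rows([
  [[-0.0053,0,-0.0015,0,0.05],[-0.0053,0,-0.0012,0,0.05],[-0.0054,0,-0.0009,0,0.05],[-0.0054,0,-0.0006,0,0.05],[-0.0055,0,-0.0003,0,0.05],[-0.0055,0,0,0,0.05],[-0.0055,0,0.0003,0,0.05],[-0.0054,0,0.0006,0,0.05],[-0.004,0,0.0008,0,0.05],[0,0,0,0,0.05]],
])

```text
t: 14.95
tcp_pos: [0.5367, 0.1595, 0.1367]
tcp_rot: [-0.001, 0.773, 0.635, 0.001]
force: [-5.2, 4.9, 9.3]
width: 0.0155
```

```bash
python3 -c "
from h import *
f()
s=bot.state(); j=jig(s['tcp_pos']);import math
print('theta by tcp',math.radians(65)-math.atan2(j[1]-130,j[2]+5-46.5))"
```

```text
t 14.95 tcp [0.5367 0.1595 0.1367] jig mm [ -0.6 113.4 136.7] tool-y ang-jig yaw -0.0007 tilt [0.0003 0.002 ] F [-5.22  4.88  9.32] w 0.0155
Fx jig -6.07 Fy jig 3.77
theta by tcp 1.3076197129129712
```

Request:
play_rows([
  [[-0.003,0,0.0006,0,0.05],[-0.003,0,0.0007,0,0.05],[-0.002,0,0.0005,0,0.05],[0,0,0,0,0.05]],
])

```text
t: 15.35
tcp_pos: [0.5352, 0.1517, 0.1351]
tcp_rot: [-0.001, 0.773, 0.635, 0.001]
force: [-6.0, 4.9, 10.2]
width: 0.016
```

```bash
python3 -c "
from h import *
f()
s=bot.state(); j=jig(s['tcp_pos']);import math
print('theta by tcp',math.radians(65)-math.atan2(j[1]-130,j[2]+5-46.5))"; python3 look.py h side
```

```text
t 15.35 tcp [0.5352 0.1517 0.1351] jig mm [ -0.6 105.4 135.1] tool-y ang-jig yaw -0.0005 tilt [0.0002 0.0018] F [-6.02  4.86 10.22] w 0.016
Fx jig -6.84 Fy jig 3.6
theta by tcp 1.3917121772749672
t 15.35 tcp [0.5352 0.1517 0.1351] jig mm [ -0.6 105.4 135.1] tool-y ang-jig yaw -0.0005 tilt [0.0002 0.0018] F [-6.02  4.86 10.22] w 0.016
```

View pics/side_h.png

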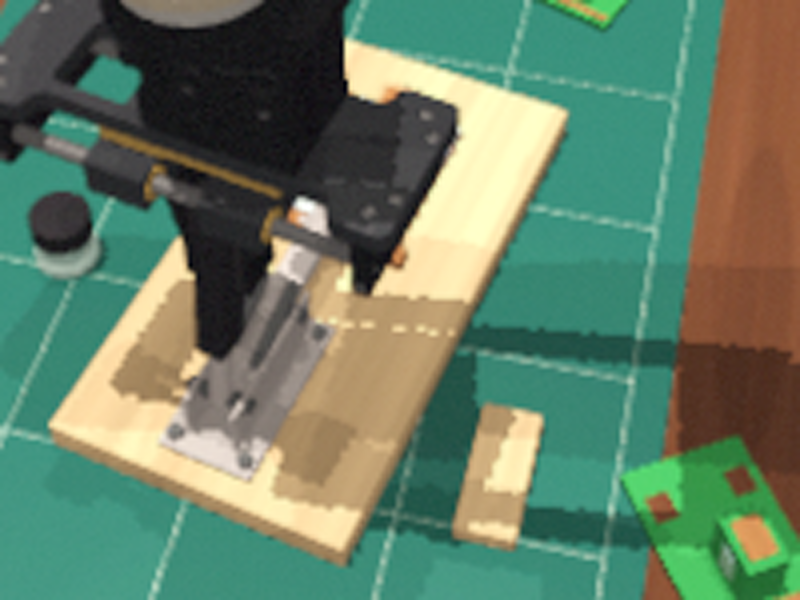

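Request:
play_rows([
  [[0,0,0,0,0.3],[0,0,0,0,0.5],[0,0,0,0,0.5],[0,0,0,0,0.5],[0,0,-0.02,0,0.5],[0,0,-0.04,0,0.5],[0,0,-0.04,0,0.5],[0,0,-0.02,0,0.5],[0.04,0,0,0,0.5],[0.04,0,0,0,0.5],[0.04,0,0,0,0.5],[0.03,0,0,0,0.5],[0,0,0,0,0.5],[0,0,0,0,0.5]],
])

```text
t: 16.8
tcp_pos: [0.5641, 0.2983, 0.252]
tcp_rot: [0.0, 0.772, 0.635, -0.001]
force: [-0.2, -0.3, 0.6]
width: 0.0437
```

```bash
python3 look.py i side top
```

```text
t 16.8 tcp [0.5641 0.2983 0.252 ] jig mm [ -0.6 254.8 252. ] tool-y ang-jig yaw 0.001 tilt [-0.001  -0.0011] F [-0.24 -0.34  0.6 ] w 0.0437
```

View pics/side_i.png

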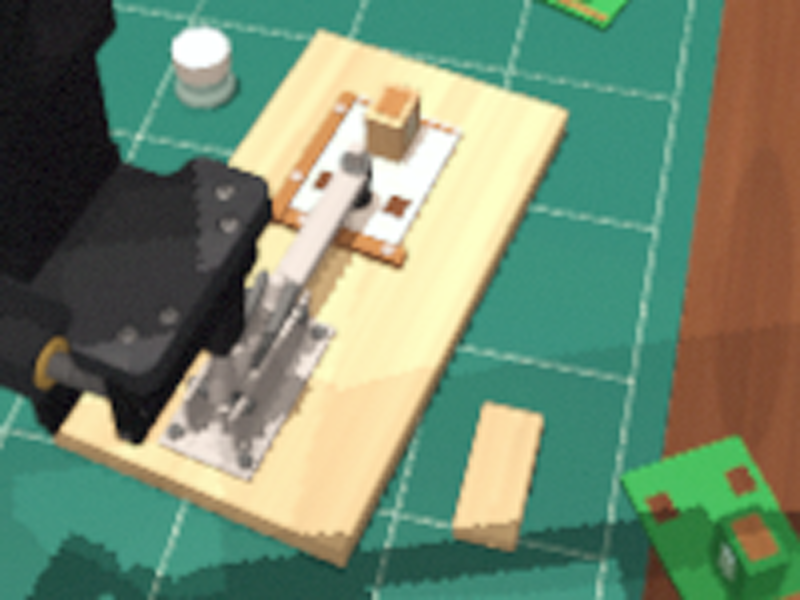

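View pics/top_i.png

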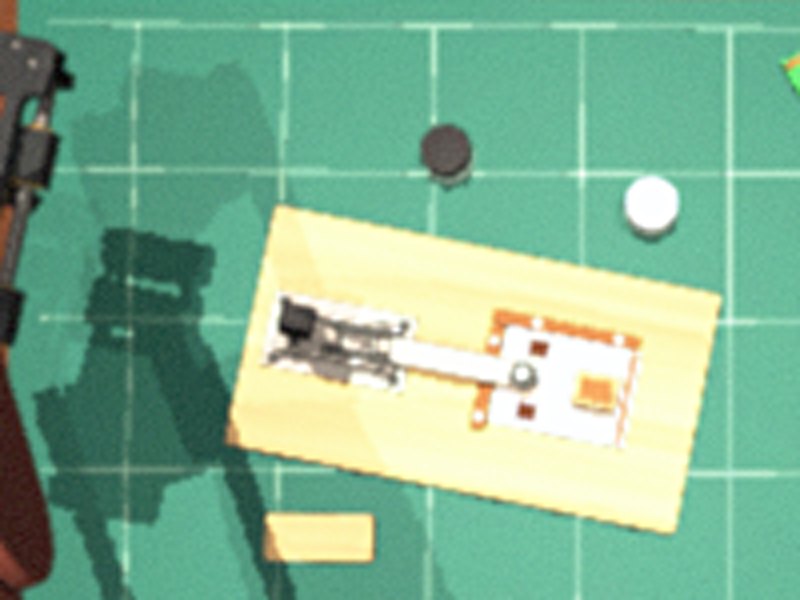

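Run:
```python
from h import *
z=np.load("top_i.npz");P=cloud("top",z['d']);J=jig(P).reshape(-1,3);v=z['p'].max(-1).reshape(-1)
m=(abs(J[:,0])<20)&(J[:,1]>80)&(J[:,1]<200)&(J[:,2]>110)
q=J[m]; print('handle',len(q),q.mean(0).round(1),q.min(0).round(1),q.max(0).round(1), 'theta est from top centre', )
c=q[q[:,2]>155].mean(0); print(c, np.radians(65)-np.arctan2(c[1]-130,c[2]-46.5))
b=(abs(J[:,2]-56)<5)&(abs(J[:,0])<30)&(J[:,1]<-40)&(J[:,1]>-100); q=J[b]; print('bay',len(q),q.mean(0).round(1),q.min(0).round(1),q.max(0).round(1))
a=(abs(J[:,0])<8)&(J[:,1]<65)&(J[:,1]>-15)&(J[:,2]>35); q=J[a]
for lo in range(-15,65,10):
    k=q[(q[:,1]>=lo)&(q[:,1]<lo+10)]; print(lo,len(k),k.mean(0).round(1) if len(k) else '')
for k in("panel",):
    pass
```

```text
handle 913 [ -1.5 180.2 566.6] [-20.   98.4 112.6] [ 20.  200.  636.3] theta est from top centre
[ -1.41633536 181.16859085 572.84328368] 1.037553298702413
bay 98 [  0.7 -67.6  55.7] [-10.2 -82.6  51.5] [ 11.7 -53.   60.7]
-15 24 [  0.8 -10.1  55.5]
-5 25 [ 0.1 -0.1 55.1]
5 23 [-0.   9.9 53.5]
15 25 [ 0.4 19.9 54.3]
25 24 [ 0.4 29.9 53.6]
35 24 [ 0.2 40.  52.8]
45 24 [ 0.1 50.1 53. ]
55 23 [ 0.  59.9 53.9]
```

Run:
```python
from h import *
z=np.load("top_i.npz");P=cloud("top",z['d']);J=jig(P).reshape(-1,3)
m=(abs(J[:,0])<20)&(J[:,1]>80)&(J[:,1]<200)&(J[:,2]>110)&(J[:,2]<185)
q=J[m]; print('handle',len(q),q.mean(0).round(1),q.min(0).round(1),q.max(0).round(1))
c=q[q[:,2]>155].mean(0); print(c, np.radians(65)-np.arctan2(c[1]-130,c[2]-46.5))
out=[]
for n,t in(("top","i"),("side","i")):
    p=np.load(f"{n}_{t}.npz")['p']
    # rectify plane z=.022 in jig frame: 4 px/mm ; window x -50..50, y -110..15
    S=5; xs=np.linspace(-45,50,95*S); ys=np.linspace(15,-110,125*S)
    X,Y=np.meshgrid(ys,xs[::-1])  # horizontal = y (left +), vertical = x up
    W=O+Y[...,None]/1000*ex+X[...,None]/1000*ey
    W=np.concatenate([W,np.full(W.shape[:2]+(1,),.025)],-1).reshape(-1,3)
    uv=proj(n,W).reshape(X.shape+(2,)).astype(np.float32)
    r=cv2.remap(p,uv[...,0],uv[...,1],cv2.INTER_CUBIC)
    cv2.imwrite(f"pics/rect_{n}_{t}.png",r[:,:,::-1]); print(r.shape)
```

```text
handle 79 [ -0.8 109.9 159.1] [ -7.4  98.4 112.6] [  8.9 125.7 168.9]
[  0.38884499 108.91449742 164.58834308] 1.3111589060647024
(475, 625, 3)
(475, 625, 3)
```

View pics/rect_top_i.png

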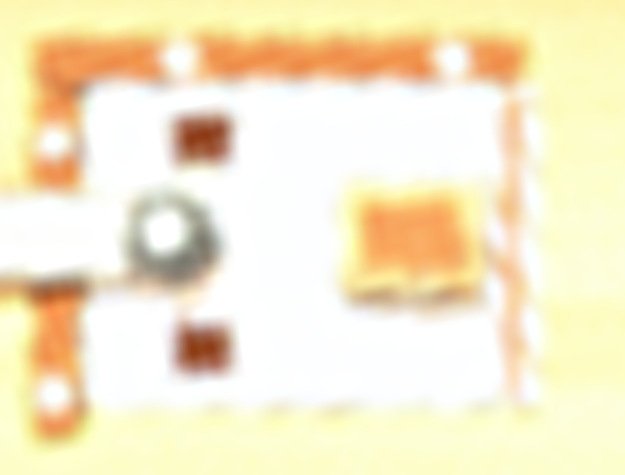

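View pics/rect_side_i.png

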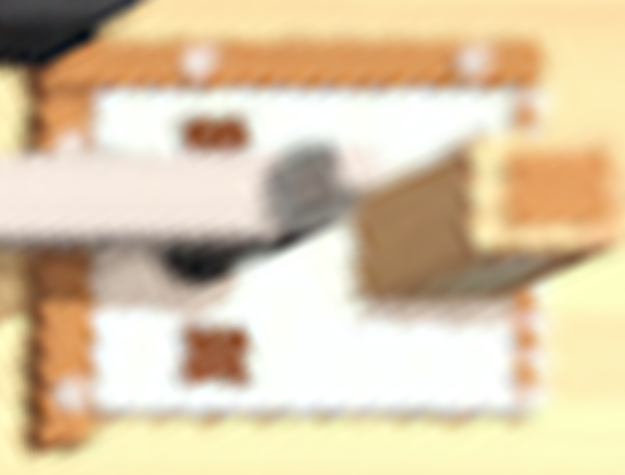

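The section is flush and square on both fences in both rectified views. The handle is at about 1.31 rad, so it's locked. I'll wait hands-off.

Request:
play_rows([
  [[0,0,0,0,0.5],[0,0,0,0,0.5],[0,0,0,0,0.5],[0,0,0,0,0.5],[0,0,0,0,0.5],[0,0,0,0,0.5],[0,0,0,0,0.5],[0,0,0,0,0.5],[0,0,0,0,0.5],[0,0,0,0,0.5],[0,0,0,0,0.5],[0,0,0,0,0.5],[0,0,0,0,0.5],[0,0,0,0,0.5],[0,0,0,0,0.5],[0,0,0,0,0.5],[0,0,0,0,0.5],[0,0,0,0,0.5],[0,0,0,0,0.5],[0,0,0,0,0.5]],
])

```text
t: 18.9
tcp_pos: [0.5644, 0.2982, 0.2528]
tcp_rot: [0.0, 0.773, 0.635, 0.0]
force: [0.3, -1.2, -0.5]
width: 0.0436
```

Request:
play_rows([
  [[0,0,0,0,0.5],[0,0,0,0,0.5],[0,0,0,0,0.5],[0,0,0,0,0.5],[0,0,0,0,0.5],[0,0,0,0,0.5],[0,0,0,0,0.5],[0,0,0,0,0.5],[-0.035,0,0,0,0.5],[-0.035,0,0,0,0.5],[-0.035,0,0,0,0.5],[-0.0355,0,0,0,0.5],[0,0,0,0,0.5],[0,0,0,0,0.5],[0,0,0.02,0,0.5],[0,0,0.02,0,0.5],[0,0,0,0,0.5],[0,0,0,0,0.5]],
])

```text
t: 20.7
tcp_pos: [0.5371, 0.1613, 0.2127]
tcp_rot: [-0.0, 0.772, 0.635, -0.0]
force: [0.4, 0.5, 0.4]
width: 0.0432
```

```bash
python3 -c "
from h import *
f()"
```

```text
t 20.7 tcp [0.5371 0.1613 0.2127] jig mm [ -0.6 115.2 212.7] tool-y ang-jig yaw 0.0008 tilt [-0.0008  0.0001] F [0.35 0.49 0.41] w 0.0432
Fx jig 0.25 Fy jig 0.55
```

Request:
play_rows([
  [[-0.001,0,0.02,0,0.5],[0,0,0.03,0,0.5],[0,0,0.02,0,0.5],[0,0,0.0075,0,0.5],[0,0,0,0,0.5],[0,0,0,0,0.3],[0,0,0,0,0.05],[0,0,0,0,0.05],[0,0,0,0,0.05],[0,0,0,0,0.05]],
], squeeze=35)

```text
t: 21.7
tcp_pos: [0.5367, 0.1596, 0.136]
tcp_rot: [-0.0, 0.773, 0.635, -0.0]
force: [-4.1, 0.0, 4.8]
width: 0.0157
```

Run:
```python
from h import *
f()
s=bot.state(); j=jig(s['tcp_pos'])
y=j[1]-130; z=j[2]+5-46.5; r=np.hypot(y,z); a0=np.arctan2(y,z); print('r',r,'lean',np.degrees(a0))
N=27
le=np.linspace(a0,np.radians(65)+.1,N+1)
rr=np.linspace(r,95,N+1)
Y=rr*np.sin(le);Z=rr*np.cos(le)
print([[float(round(a/1000,4)),0,float(round(b/1000,4)),0,.05] for a,b in zip(np.diff(Y),-np.diff(Z))])
```

```text
t 21.7 tcp [0.5367 0.1596 0.136 ] jig mm [ -0.7 113.4 136. ] tool-y ang-jig yaw -0.0003 tilt [-0.0007  0.0004] F [-4.13  0.01  4.84] w 0.0157
Fx jig -4.05 Fy jig -0.79
r 95.90099523971537 lean -9.940552267361205
[[0.005, 0, -0.0007, 0, 0.05], [0.005, 0, -0.0004, 0, 0.05], [0.005, 0, -0.0002, 0, 0.05], [0.005, 0, 0.0001, 0, 0.05], [0.005, 0, 0.0003, 0, 0.05], [0.005, 0, 0.0006, 0, 0.05], [0.0049, 0, 0.0009, 0, 0.05], [0.0049, 0, 0.0011, 0, 0.05], [0.0048, 0, 0.0014, 0, 0.05], [0.0047, 0, 0.0016, 0, 0.05], [0.0046, 0, 0.0019, 0, 0.05], [0.0045, 0, 0.0021, 0, 0.05], [0.0044, 0, 0.0023, 0, 0.05], [0.0043, 0, 0.0025, 0, 0.05], [0.0041, 0, 0.0028, 0, 0.05], [0.004, 0, 0.003, 0, 0.05], [0.0038, 0, 0.0032, 0, 0.05], [0.0037, 0, 0.0034, 0, 0.05], [0.0035, 0, 0.0036, 0, 0.05], [0.0033, 0, 0.0037, 0, 0.05], [0.0031, 0, 0.0039, 0, 0.05], [0.0029, 0, 0.004, 0, 0.05], [0.0027, 0, 0.0042, 0, 0.05], [0.0024, 0, 0.0043, 0, 0.05], [0.0022, 0, 0.0044, 0, 0.05], [0.002, 0, 0.0045, 0, 0.05], [0.0017, 0, 0.0046, 0, 0.05]]
```

Request:
play_rows([
  [[0.005,0,-0.0007,0,0.05],[0.005,0,-0.0004,0,0.05],[0.005,0,-0.0002,0,0.05],[0.005,0,0.0001,0,0.05],[0.005,0,0.0003,0,0.05],[0.005,0,0.0006,0,0.05],[0.0049,0,0.0009,0,0.05],[0.0049,0,0.0011,0,0.05],[0.0048,0,0.0014,0,0.05],[0.0047,0,0.0016,0,0.05],[0.0046,0,0.0019,0,0.05],[0.0045,0,0.0021,0,0.05],[0.0044,0,0.0023,0,0.05],[0.0043,0,0.0025,0,0.05]],
])

```text
t: 23.1
tcp_pos: [0.5496, 0.225, 0.123]
tcp_rot: [0.0, 0.772, 0.635, -0.001]
force: [-6.0, -1.2, 9.5]
width: 0.0157
```

Request:
play_rows([
  [[0.0041,0,0.0028,0,0.05],[0.004,0,0.003,0,0.05],[0.0038,0,0.0032,0,0.05],[0.0037,0,0.0034,0,0.05],[0.0035,0,0.0036,0,0.05],[0.0033,0,0.0037,0,0.05],[0.0031,0,0.0039,0,0.05],[0.0029,0,0.004,0,0.05],[0.0027,0,0.0042,0,0.05],[0.0024,0,0.0043,0,0.05],[0,0,0,0,0.05]],
])

```text
t: 24.2
tcp_pos: [0.5573, 0.2631, 0.0887]
tcp_rot: [-0.002, 0.772, 0.635, 0.004]
force: [-6.4, 15.1, 12.7]
width: 0.0157
```

```bash
python3 -c "
from h import *
f()
s=bot.state(); j=jig(s['tcp_pos']);import math
print('theta by tcp',math.radians(65)-math.atan2(j[1]-130,j[2]+5-46.5))"; python3 look.py j side
```

```text
t 24.2 tcp [0.5573 0.2631 0.0887] jig mm [ -0.4 219.   88.7] tool-y ang-jig yaw 0.0008 tilt [0.0037 0.0075] F [-6.4  15.09 12.7 ] w 0.0157
Fx jig -9.2 Fy jig 13.57
theta by tcp 0.05123911269275916
t 24.2 tcp [0.5573 0.2631 0.0887] jig mm [ -0.4 219.   88.7] tool-y ang-jig yaw 0.0008 tilt [0.0037 0.0075] F [-6.4  15.09 12.7 ] w 0.0157
```

View pics/side_j.png

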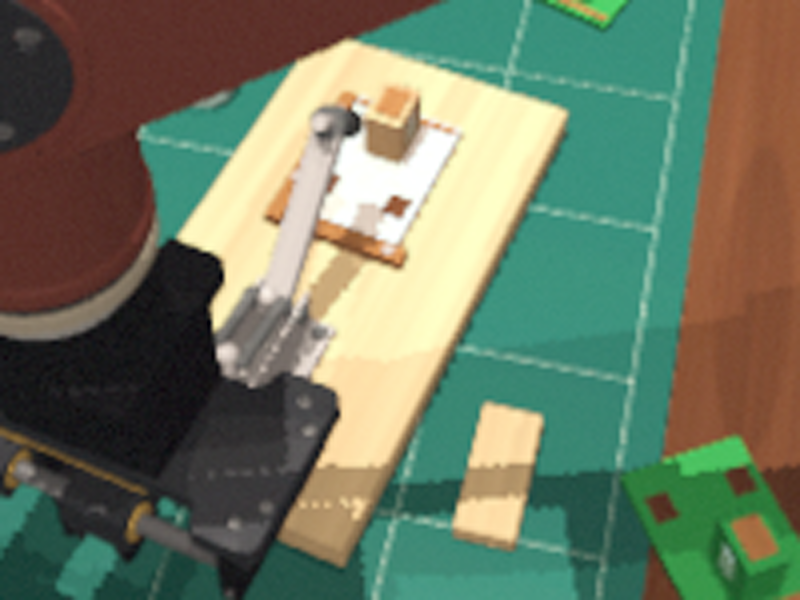

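The arm at (335,120) isn't fully up yet, and the force has risen. The pads seem to have slipped along the sleeve, so I'll let go and look.

Request:
play_rows([
  [[0,0,0,0,0.2],[0,0,0,0,0.5],[0,0,0,0,0.5],[0,0,0,0,0.5],[0,0,-0.02,0,0.5],[0,0,-0.04,0,0.5],[0,0,-0.04,0,0.5],[0,0,-0.03,0,0.5],[0,0,0,0,0.5],[0,0,0,0,0.5]],
])

```text
t: 25.25
tcp_pos: [0.557, 0.2578, 0.2161]
tcp_rot: [0.0, 0.773, 0.635, 0.001]
force: [-1.0, -0.1, -1.1]
width: 0.0434
```

```bash
python3 look.py k side top
python3 - <<'E'
from h import *
p,d=vision.capture("side")
c=cv2.resize(p[180:384,100:300],None,fx=2.9,fy=2.9,interpolation=cv2.INTER_CUBIC);cv2.imwrite("pics/side_k2.png",c[:,:,::-1])
E
```

```text
t 25.25 tcp [0.557  0.2578 0.2161] jig mm [2.000e-01 2.137e+02 2.161e+02] tool-y ang-jig yaw -0.0008 tilt [0.0014 0.0003] F [-0.98 -0.14 -1.06] w 0.0434
```

View pics/side_k2.png

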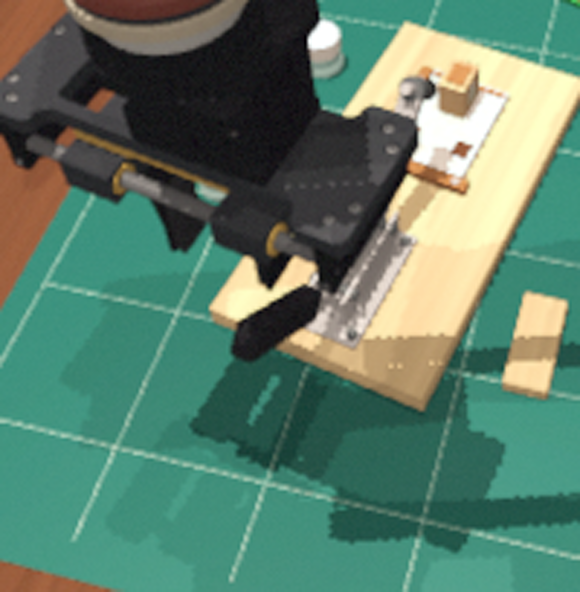

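View pics/top_k.png

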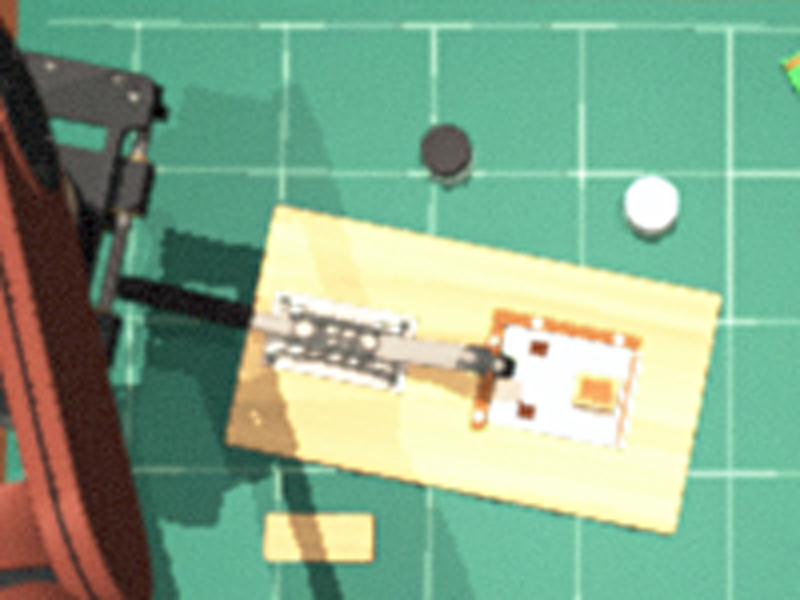

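```bash
cat > ang.py <<'E'
from h import *
import sys
t=sys.argv[1]
for n in sys.argv[2:]:
    z=np.load(f"{n}_{t}.npz");J=jig(cloud(n,z['d'])).reshape(-1,3);v=z['p'].max(-1).reshape(-1)
    m=(abs(J[:,0])<9)&(J[:,1]>140)&(J[:,1]<250)&(J[:,2]>60)&(J[:,2]<150)&(v<75)
    q=J[m]; print(n,'handle',len(q),q.min(0).round(1),q.max(0).round(1))
    for a in range(150,250,10):
        k=q[(q[:,1]>=a)&(q[:,1]<a+10)]
        if len(k)>3:
            zt=np.percentile(k[:,2],80); print('  y',a+5,'ztop',zt.round(1))
    if len(q)>20:
        k=q[(q[:,1]>165)&(q[:,1]<225)]; b=[(lo,np.percentile(k[(k[:,1]>=lo)&(k[:,1]<lo+6)][:,2],80)) for lo in range(165,222,6) if ((k[:,1]>=lo)&(k[:,1]<lo+6)).sum()>3]
        if len(b)>2:
            s=np.polyfit(*np.array(b).T,1)[0]; print('  lean deg',90-np.degrees(np.arctan(s)))
    a=(abs(J[:,0])<8)&(J[:,1]<70)&(J[:,1]>-15)&(J[:,2]>60)&(J[:,2]<180); q=J[a]
    print(n,'arm top pt',q[q[:,2].argmax()].round(1) if len(q) else '')
E
python3 ang.py k side top; echo; cp top1.npz top_1.npz; cp side1.npz side_1.npz; python3 ang.py 1 side top
```

```text
side handle 413 [ -8.3 150.8  67.5] [  5.8 227.4 131.8]
  y 155 ztop 85.0
  y 165 ztop 92.0
  y 175 ztop 99.7
  y 185 ztop 107.9
  y 195 ztop 115.2
  y 205 ztop 124.1
  y 215 ztop 128.8
  y 225 ztop 122.7
  lean deg 56.46813977680952
side arm top pt [  0.8  15.5 130.1]
top handle 216 [ -7.3 153.1  76.5] [  8.5 227.  132.3]
  y 155 ztop 84.4
  y 165 ztop 92.5
  y 175 ztop 100.2
  y 185 ztop 108.0
  y 195 ztop 117.5
  y 205 ztop 124.4
  y 215 ztop 129.8
  y 225 ztop 125.0
  lean deg 55.407895116292345
top arm top pt [  1.2  13.9 130.4]

side handle 469 [ -8.3 158.6  61.6] [  6.9 240.7 108.7]
  y 155 ztop 74.9
  y 165 ztop 77.3
  y 175 ztop 81.8
  y 185 ztop 86.7
  y 195 ztop 91.0
  y 205 ztop 96.3
  y 215 ztop 101.0
  y 225 ztop 106.0
  y 235 ztop 105.0
  y 245 ztop 94.6
  lean deg 64.75131940091138
side arm top pt [  0.6  51.9 150.5]
top handle 202 [ -7.3 159.7  68.8] [  7.7 237.5 109. ]
  y 165 ztop 76.9
  y 175 ztop 82.6
  y 185 ztop 87.9
  y 195 ztop 93.5
  y 205 ztop 95.8
  y 215 ztop 102.4
  y 225 ztop 104.5
  y 235 ztop 107.0
  lean deg 63.696193194856676
top arm top pt [  3.7  51.1 153.2]
```

Run:
```python
import numpy as np
le=np.radians(np.linspace(53.5,77,10)); Y=130+95*np.sin(le);Z=46.5+95*np.cos(le)
print(Y[0],Z[0]-5,[(float(round(a,1)),float(round(-b,1))) for a,b in zip(np.diff(Y),np.diff(Z))])
```

```text
206.36640175863565 98.00816474137743 [(2.5, 3.5), (2.3, 3.6), (2.2, 3.8), (2.0, 3.8), (1.8, 3.9), (1.6, 4.0), (1.4, 4.1), (1.3, 4.1), (1.1, 4.2)]
```

Now at y 213.7, z 216. I need to get to y 206.4, z 98 and pinch again.

Request:
play_rows([
  [[-0.0073,-0.0005,0,0,0.5],[0,0,0.03,0,0.5],[0,0,0.04,0,0.5],[0,0,0.03,0,0.5],[0,0,0.015,0,0.5],[0,0,0.003,0,0.5],[0,0,0,0,0.3],[0,0,0,0,0.05],[0,0,0,0,0.05],[0,0,0,0,0.05],[0,0,0,0,0.05]],
], squeeze=40)

```text
t: 26.5
tcp_pos: [0.5548, 0.2516, 0.0987]
tcp_rot: [-0.0, 0.773, 0.635, 0.001]
force: [-1.3, 1.6, 5.1]
width: 0.0156
```

Request:
play_rows([
  [[0.0025,0,0.0035,0,0.05],[0.0023,0,0.0036,0,0.05],[0.0022,0,0.0038,0,0.05],[0.002,0,0.0038,0,0.05],[0.0018,0,0.0039,0,0.05],[0.0016,0,0.004,0,0.05],[0,0,0,0,0.05]],
])

```text
t: 27.2
tcp_pos: [0.5575, 0.265, 0.077]
tcp_rot: [-0.0, 0.772, 0.635, 0.001]
force: [-4.2, 4.9, 9.4]
width: 0.0156
```

```bash
python3 -c "
from h import *
f()
s=bot.state(); j=jig(s['tcp_pos']);import math
print('theta by tcp',math.radians(65)-math.atan2(j[1]-130,j[2]+5-46.5))"; python3 look.py l side; python3 ang.py l side
```

```text
t 27.2 tcp [0.5575 0.265  0.077 ] jig mm [ -0.6 220.8  77. ] tool-y ang-jig yaw 0.0005 tilt [0.0017 0.0021] F [-4.2   4.86  9.44] w 0.0156
Fx jig -5.06 Fy jig 3.95
theta by tcp -0.06393368543228095
t 27.2 tcp [0.5575 0.265  0.077 ] jig mm [ -0.6 220.8  77. ] tool-y ang-jig yaw 0.0005 tilt [0.0017 0.0021] F [-4.2   4.86  9.44] w 0.0156
side handle 10 [ -8.4 224.3  65.9] [  8.9 249.6 149.8]
  y 225 ztop 113.3
  y 245 ztop 149.7
side arm top pt [ -4.1  52.9 150.9]
```

The arm's end is back at its starting place: y 52.9, z 150.9, against 51.9, 150.5 at first. I'll give it a small extra lead, then let go.

Request:
play_rows([
  [[0.0012,0,0.004,0,0.05],[0.001,0,0.004,0,0.05],[0,0,0,0,0.05]],
])

```text
t: 27.55
tcp_pos: [0.5581, 0.2658, 0.075]
tcp_rot: [0.0, 0.772, 0.635, 0.0]
force: [-24.5, -9.9, 48.5]
width: 0.0154
```

Request:
play_rows([
  [[0,0,0,0,0.2],[0,0,0,0,0.5],[0,0,0,0,0.5],[0,0,0,0,0.5],[0,0,-0.02,0,0.5],[0,0,-0.04,0,0.5],[0,0,-0.05,0,0.5],[0,0,-0.05,0,0.5],[0,0,-0.02,0,0.5],[0,0,0,0,0.5]],
])

```text
t: 28.55
tcp_pos: [0.5599, 0.2661, 0.2519]
tcp_rot: [0.002, 0.773, 0.635, 0.004]
force: [0.3, -0.4, -0.7]
width: 0.0434
```

```bash
python3 look.py m side top; python3 ang.py m side top
```

```text
t 28.55 tcp [0.5599 0.2661 0.2519] jig mm [  1.5 222.4 251.9] tool-y ang-jig yaw -0.0004 tilt [0.0079 0.0025] F [ 0.32 -0.36 -0.71] w 0.0434
side handle 479 [ -8.4 158.2  63.1] [  7.1 240.7 108.4]
  y 155 ztop 74.2
  y 165 ztop 77.4
  y 175 ztop 82.0
  y 185 ztop 86.9
  y 195 ztop 91.2
  y 205 ztop 95.8
  y 215 ztop 100.6
  y 225 ztop 105.5
  y 235 ztop 104.7
  y 245 ztop 93.1
  lean deg 64.74338959077392
side arm top pt [ -2.8  22.1 141.2]
top handle 214 [ -7.3 159.5  66.6] [  8.5 237.4 110.8]
  y 165 ztop 77.2
  y 175 ztop 83.4
  y 185 ztop 87.4
  y 195 ztop 91.5
  y 205 ztop 95.8
  y 215 ztop 101.9
  y 225 ztop 108.0
  y 235 ztop 107.3
  lean deg 64.62103590038862
top arm top pt [  4.3  49.  151.1]
```

View pics/side_m.png

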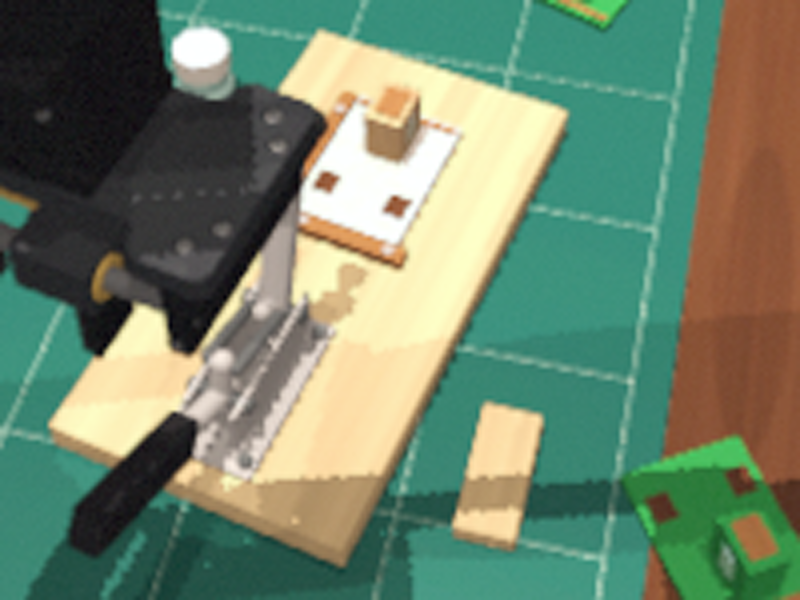

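Request:
play_rows([
  [[-0.02,0,0,0,0.5],[-0.04,0,0,0,0.5],[-0.045,0,0,0,0.5],[-0.045,0,0,0,0.5],[-0.045,0,0,0,0.5],[-0.045,0,0,0,0.5],[-0.035,0,0,0,0.5],[-0.014,0,0,0,0.5],[0,0,0,0,0.5],[0,0,0.03,0,0.5],[0,0,0.04,0,0.5],[0,0,0.04,0,0.5],[0,0,0.03,0,0.5],[0,0,0.02,0,0.5],[0,0,0,0,0.5],[0,0,0,0,0.5]],
])

```text
t: 30.25
tcp_pos: [0.5011, -0.0169, 0.0865]
tcp_rot: [-0.001, 0.772, 0.635, -0.0]
force: [-0.3, -0.2, 0.3]
width: 0.0435
```

```bash
python3 look.py n side
python3 - <<'E'
from h import *
for t in("m","n"):
    z=np.load(f"side_{t}.npz");J=jig(cloud("side",z['d'])).reshape(-1,3)
    b=(abs(J[:,2]-56)<4)&(abs(J[:,0])<25)&(J[:,1]<-40)&(J[:,1]>-100); q=J[b]; print('bay',len(q),q.mean(0).round(1),q.min(0).round(1),q.max(0).round(1))
E
```

```text
t 30.25 tcp [ 0.5011 -0.0169  0.0865] jig mm [ -1.5 -66.7  86.5] tool-y ang-jig yaw 0.0009 tilt [-0.0018  0.0007] F [-0.33 -0.19  0.31] w 0.0435
bay 110 [ -0.2 -67.4  56.2] [-10.8 -83.5  52.6] [ 11.1 -52.8  59.9]
bay 115 [ -0.4 -66.6  56.1] [-10.9 -84.2  52.3] [ 11.5 -52.3  59.7]
```

View pics/side_n.png

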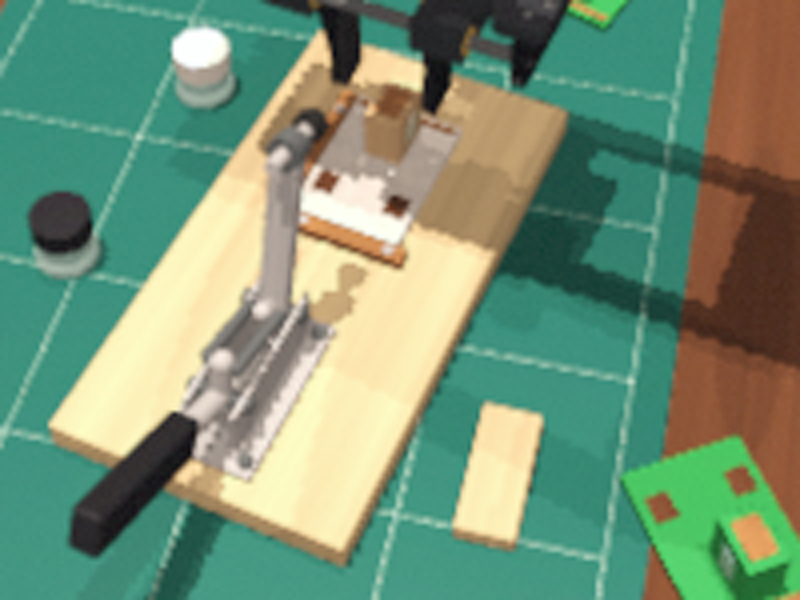

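Handle and arm look just as at the start, and the fingers straddle the bay at (393,125). I'll lower, grip and lift.

Request:
play_rows([
  [[0,0.001,0.015,0,0.5],[0,0,0.018,0,0.5],[0,0,0.0095,0,0.5],[0,0,0,0,0.4],[0,0,0,0,0.3],[0,0,0,0,0.1],[0,0,0,0,0.1],[0,0,0,0,0.1],[0,0,0,0,0.1]],
], squeeze=20)

```text
t: 31.2
tcp_pos: [0.5016, -0.0181, 0.0453]
tcp_rot: [-0.001, 0.773, 0.635, -0.001]
force: [-6.3, 1.2, 7.1]
width: 0.0217
```

Request:
play_rows([
  [[-0.001,-0.001,-0.002,0,0.1],[-0.001,-0.001,-0.005,0,0.1],[0,0,-0.01,0,0.1],[0,0,-0.02,0,0.1],[0,0,-0.03,0,0.1],[0,0,-0.03,0,0.1],[0,0,-0.01,0,0.1],[0,0,0,0,0.1],[0,0,0,0,0.1]],
])

```text
t: 32.1
tcp_pos: [0.4995, -0.0198, 0.1507]
tcp_rot: [-0.0, 0.773, 0.635, -0.0]
force: [-0.0, 0.5, -2.0]
width: 0.0218
```

```bash
python3 look.py o side
python3 - <<'E'
from h import *
st()
s=bot.state(); print(s['joints'].round(3))
# target: panel centre at pad centre, panel yaw = pad yaw
py=-.009; C=np.array([.564,-.344]); e_y=np.array([-np.sin(py),np.cos(py)])
bay=C-.020*e_y; print('bay target',bay)
d=bay-s['tcp_pos'][:2]
print('in current tool axes x(jig y),y(jig x)',d@ey,d@ex,'turn about tool z',-(py-yaw))
E
```

```text
t 32.1 tcp [ 0.4995 -0.0198  0.1507] jig mm [ -2.5 -69.8 150.7] tool-y ang-jig yaw -0.0004 tilt [-0.0009  0.0002] F [-0.02  0.47 -2.03] w 0.0218
t 32.15 tcp [ 0.499  -0.0198  0.15  ] jig mm [ -3.  -69.9 150. ] tool-y ang-jig yaw -0.0004 tilt [-0.0024  0.0004] F [-0.82  0.15 -1.03] w 0.0217
[-0.198  0.002  1.933 -0.     1.209 -0.003]
bay target [ 0.56382    -0.36399919]
in current tool axes x(jig y),y(jig x) -0.32519187660587434 0.1302069152920624 turn about tool z -0.1857
```

View pics/side_o.png

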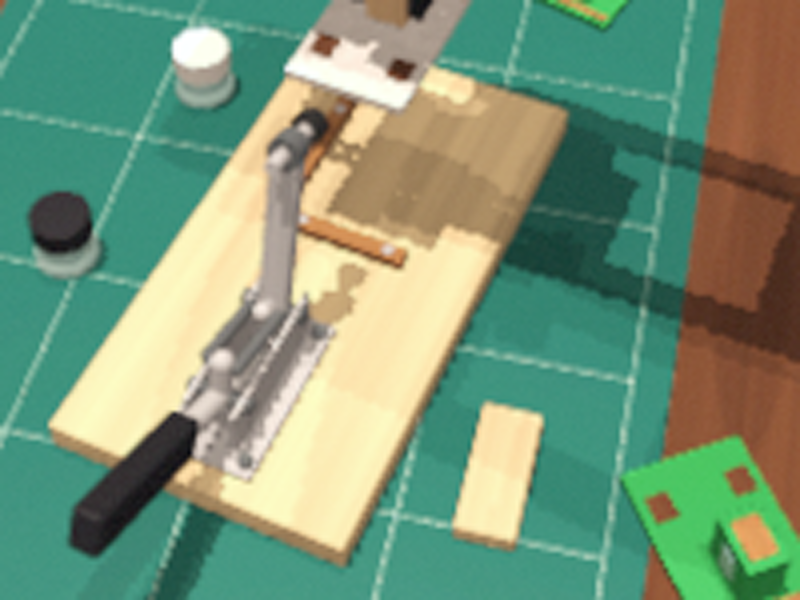

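Request:
play_rows([
  [[-0.01,0.004,0,0,0.1],[-0.02,0.008,0,0,0.1],[-0.03,0.012,0,0,0.1],[-0.04,0.016,0,0,0.1],[-0.04,0.016,0,0,0.1],[-0.04,0.016,0,0,0.1],[-0.04,0.016,0,0,0.1],[-0.04,0.016,0,0,0.1],[-0.03,0.012,0,0,0.1],[-0.02,0.009,0,0,0.1],[-0.015,0.005,0,0,0.1],[0,0,0,-0.04,0.1],[0,0,0,-0.06,0.1],[0,0,0,-0.06,0.1],[0,0,0,-0.026,0.1],[0,0,0.02,0,0.1],[0,0,0.03,0,0.1],[0,0,0.02,0,0.1],[0,0,0,0,0.1],[0,0,0,0,0.1]],
])

```text
t: 34.15
tcp_pos: [0.5643, -0.3637, 0.0812]
tcp_rot: [-0.001, 0.71, 0.704, -0.0]
force: [-0.6, 0.5, -0.2]
width: 0.0219
```

Run:
```python
from h import *
st()
s=bot.state(); q=s['tcp_rot']; M=R.from_quat([q[1],q[2],q[3],q[0]]).as_matrix()
d=np.r_[.5638,-.3640,s['tcp_pos'][2]]-s['tcp_pos']; print('tool shift',(M.T@d).round(4))
p,dd=vision.capture("side"); P=cloud("side",dd)
np.savez("side_p.npz",p=p,d=dd)
c=cv2.resize(p[60:210,180:380],None,fx=4,fy=4,interpolation=cv2.INTER_CUBIC);cv2.imwrite("pics/side_p.png",c[:,:,::-1])
```

```text
t 34.15 tcp [ 0.5643 -0.3637  0.0812] jig mm [ 127.7 -394.7   81.2] tool-y ang-jig yaw 0.1856 tilt [-0.001   0.0008] F [-0.57  0.52 -0.23] w 0.0219
tool shift [-0.0003 -0.0005  0.    ]
```

View pics/side_p.png

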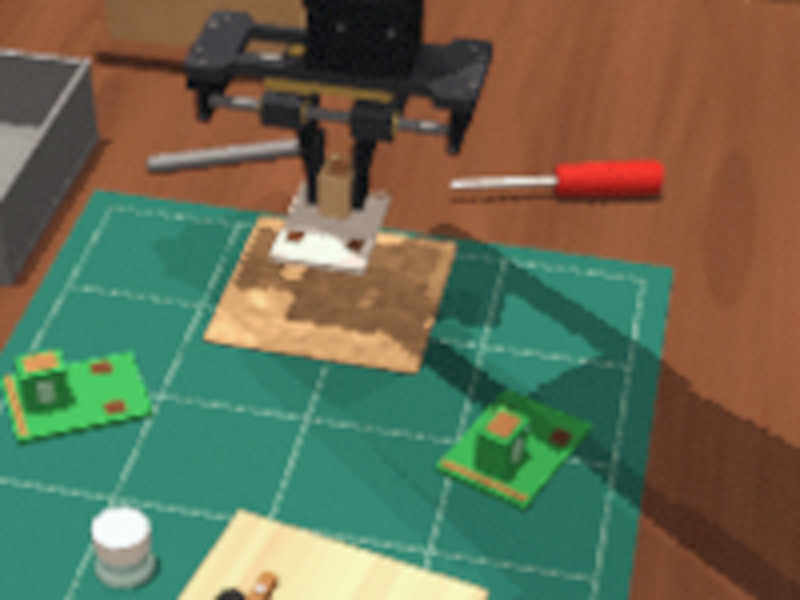

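The section hangs level at (330,230) in the zoom, above the cork. I'll lower it.

Request:
play_rows([
  [[0,-0.0005,0.01,0,0.1],[0,0,0.015,0,0.1],[0,0,0.012,0,0.1],[0,0,0.006,0,0.1],[0,0,0.002,0,0.1],[0,0,0.001,0,0.1],[0,0,0.001,0,0.1],[0,0,0,0,0.1],[0,0,0,0,0.1]],
])

```text
t: 35.1
tcp_pos: [0.5644, -0.3642, 0.035]
tcp_rot: [0.0, 0.71, 0.704, 0.0]
force: [-0.3, -0.5, -0.3]
width: 0.0218
```

Request:
play_rows([
  [[0,0,0.001,0,0.1],[0,0,0.0005,0,0.1],[0,0,0,0,0.1]],
])

```text
t: 35.4
tcp_pos: [0.564, -0.3639, 0.033]
tcp_rot: [-0.0, 0.71, 0.704, -0.0]
force: [0.8, -0.4, -0.1]
width: 0.0217
```

Request:
play_rows([
  [[0,0,0.0007,0,0.1],[0,0,0.0005,0,0.1],[0,0,0,0,0.1]],
])

```text
t: 35.7
tcp_pos: [0.564, -0.3639, 0.0317]
tcp_rot: [-0.0, 0.71, 0.704, -0.0]
force: [0.2, 0.5, -0.0]
width: 0.0219
```

Request:
play_rows([
  [[0,0,0.0005,0,0.1],[0,0,0,0,0.1]],
])

```text
t: 35.9
tcp_pos: [0.5641, -0.364, 0.0315]
tcp_rot: [0.0, 0.71, 0.704, -0.0]
force: [-0.5, -0.3, 0.3]
width: 0.0214
```

Request:
play_rows([
  [[0,0,0.0005,0,0.1],[0,0,0,0,0.1]],
])

```text
t: 36.1
tcp_pos: [0.5642, -0.364, 0.0314]
tcp_rot: [0.0, 0.71, 0.704, -0.0]
force: [-1.4, 1.3, 3.3]
width: 0.022
```

Request:
play_rows([
  [[0,0,0.0005,0,0.1],[0,0,0,0,0.1]],
])

```text
t: 36.3
tcp_pos: [0.5642, -0.364, 0.0314]
tcp_rot: [0.0, 0.71, 0.704, -0.0]
force: [-4.0, 2.6, 7.1]
width: 0.0219
```

Contact: 7 N upward, with z steady. I'll open and rise.

Request:
play_rows([
  [[0,0,0,0,0.3],[0,0,0,0,0.45],[0,0,0,0,0.45],[0,0,0,0,0.45],[0,0,-0.005,0,0.45],[0,0,-0.015,0,0.45],[0,0,-0.03,0,0.45],[0,0,-0.04,0,0.45],[0,0,-0.04,0,0.45],[0,-0.03,-0.02,0,0.45],[0,-0.04,0,0,0.45],[0,-0.04,0,0,0.45],[0,-0.04,0,0,0.45],[0,0,0,0,0.45],[0,0,0,0,0.45]],
])

```text
t: 37.8
tcp_pos: [0.414, -0.3632, 0.182]
tcp_rot: [0.001, 0.711, 0.703, 0.0]
force: [0.6, -0.9, -1.0]
width: 0.0393
```

Run:
```python
from fit import *
st()
for n in("side","top"):
    p,dd=vision.capture(n); np.savez(f"{n}_q.npz",p=p,d=dd); P=cloud(n,dd)
    cv2.imwrite(f"pics/{n}_q.png",p[:,:,::-1])
    hsv=cv2.cvtColor(p,cv2.COLOR_RGB2HSV)
    near=np.hypot(P[...,0]-.564,P[...,1]+.344)<.08
    wh=near&(hsv[...,1]<45)&(hsv[...,2]>150)
    m,h=rectpts(wh,n,.01); print(n,wh.sum())
    if wh.sum()>200: print(n,'panel',*fitrect(h,n,.010,.064,.090,(.564,-.344,0.)))
    J=P[near&(P[...,2]>.036)&(P[...,2]<.048)]; print('bay',len(J),J.mean(0).round(4),J.min(0).round(3),J.max(0).round(3))
    pl=P[wh]; print('plate z',np.percentile(pl[:,2],[5,50,95]).round(4))
    for k in("paint_jar","offcut"):
        for o in nets.outline_of(n,k)[:2]:
            q=P[o['region']]; q=q[~np.isnan(q[:,0])]; print(k,round(o['p'],2),np.median(q,0).round(3))
```

```text
t 37.8 tcp [ 0.414  -0.3632  0.182 ] jig mm [ -19.9 -423.2  182. ] tool-y ang-jig yaw 0.1842 tilt [ 0.002  -0.0018] F [ 0.57 -0.85 -0.97] w 0.0393
side 346
side panel [ 0.56509242 -0.34255906  0.01352238 -0.00178158] 0.0016406652551762366
bay 66 [ 0.5649 -0.3609  0.0416] [ 0.555 -0.378  0.036] [ 0.576 -0.347  0.045]
plate z [0.0077 0.0105 0.013 ]
paint_jar 0.83 [ 0.624 -0.047  0.03 ]
paint_jar 0.79 [0.656 0.087 0.029]
offcut 0.8 [0.406 0.165 0.012]
top 630
top panel [ 0.56670637 -0.34012336 -0.02022113 -0.00136969] 0.0018265830865968257
bay 104 [ 0.5658 -0.3628  0.0412] [ 0.555 -0.378  0.037] [ 0.577 -0.349  0.047]
plate z [0.0045 0.0097 0.0145]
paint_jar 0.66 [0.659 0.08  0.034]
paint_jar 0.63 [0.541 0.159 0.058]
offcut 0.73 [0.408 0.163 0.012]
```

View pics/side_q.png

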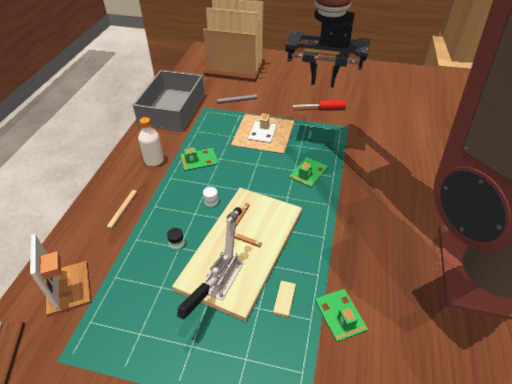

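View pics/top_q.png

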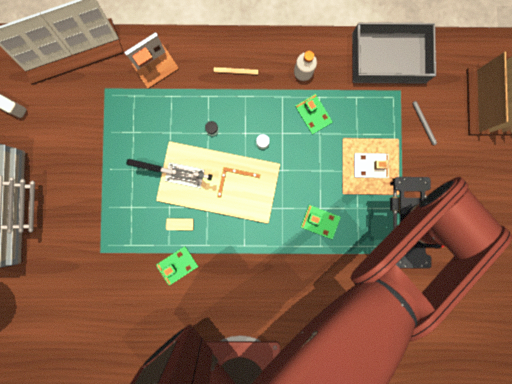

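```bash
python3 -c "
from workcell import ticket
print(ticket.close_job())"
```

```text
the job is handed in; nothing more can be done
None
```

I carried out every step in the order asked and handed the job in at about 38 s of the 72 s allowed. The hand-in gives no verdict.

- **Push:** I gripped the bay softly (5 N), slid the section against the +x fence (about 5 N) and then the +y fence (about 7 N). Rectified pictures from both cameras showed it flush and square.
- **Clamp:** I led the handle over centre. With my hand off, it measured about 1.31 rad, so it was locked, with the arm lying flat. I stayed off it for about 5 s.
- **Opening:** On the first swing back the pads slipped, and the handle stopped about 0.2 rad short. I gripped it again and led it to the stop. A last extra lead read about 55 N in total at the wrist (limit 120 N). The squeeze was on the finger pads, so I don't think it breaks the 40 N rule for the arm and gripper body, but I couldn't check that. Afterwards the handle leaned 64.7°, the same as at the start.
- **Placing:** The section was lowered in steps of about 0.5 to 1 mm until it touched the pad (about 7 N), then released. It lies flat, bay up, about 2 mm from the pad's centre by the bay's position. The outline fit was rougher, with the top camera putting it about 5 mm off.
- **Bystanders:** The jars and the offcut are within about 2 to 3 mm of their first readings. In the last top view the network mistook part of the clamp for the white jar, but that picture and the side camera show the jar in place.

The gripper finished well clear of everything.

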